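# Log a chamber slide and hold it flush on the colony counter

## Task

Log and read the orange chamber slide: pick up the barcode scanner, hold it steady for about a second with its window facing the barcode label on the slide tray from about 10 cm above, and lay it back on its blue mat, window down. Then pick the orange slide off the tray, tilt it to match the colony counter's sloped round platform and hold its glass underside flush on the platform, centred, pressing gently so that the sprung platform sinks about half its travel. Finish while still holding it pressed there; leave the other slides and everything else on the bench where they are.

Things in the scene. Friction and masses are not known exactly. Their poses are not given: they have to be found in the camera images.
- scanner_grip (a point): centre of the handle of the light-grey barcode scanner, 33 mm above what it lies on. x runs along the handle to the head, z up (away from the window). The handle is a level bar 32 mm wide (y), 26 mm high, 20 mm clear below, free to grip from 35 mm behind to 35 mm ahead of here. The head (58 x 66 mm, top 48 mm above the mat) begins 38 mm ahead; a black foot is at the tail. 0.16 kg
- scanner_window (a point): centre of the red scanner window, on the flat underside of the scanner's head: 67 mm ahead of (x) and 33 mm below (z) scanner_grip, axes parallel to it. It looks along its own -z (straight down as the scanner lies).
- scanner: the scanner as a whole: origin on the level of its underside, at its middle (scanner_grip is at x -12 mm, z 33 mm); z up as it lies
- mat: fixed blue rubber mat, 230 x 140 x 3 mm, origin at the centre of its underside, x along its long side; the scanner starts on it
- label (a point): centre of the yellow barcode label (28 mm along x, 56 mm along y) that lies face up on the floor of the slide tray; z up, x away from the slides
- tray: fixed flat white tray for slides, 170 (x) x 230 (y) mm, origin at the centre of its underside; floor 4 mm high, rim 8 mm high. Three slides lie side by side in three places 70 mm apart along y, 25 mm to the -x side of the middle; the label is 55 mm to the +x side
- slide_orange_mid (a point): centre of the slide to be read, with orange end and gasket, 8 mm above its underside. Glass 76 (x) x 26 (y) x 2 mm with a stiff clear four-well chamber on top: 54 mm long (x from -34 to +20 mm), 24 mm wide (y), from 2 to 16 mm above the underside: grip the chamber across its 24 mm. z up, 0.03 kg
- slide_orange: the same orange slide; origin at the centre of its glass underside, z up out of the wells
- slide_blue: the like slide with blue end and gasket, stays where it is; origin at the centre of its underside
- slide_green: the like slide with green end and gasket, stays where it is; origin at the centre of its underside
- platform_top (a point): centre of the flat top of the colony counter's pale round platform, 120 mm across, 11 mm proud of a grey ring; moves with it. z is the outward normal of the sloped face (slope set anew each time, 14 to 31 degrees from level), x points up the slope, y is level. A flat display strip lies 107 mm up the slope; a lens on a post stands 150 to 250 mm away, up the slope on the -y side
- platform (a joint): how far the platform is pressed in along its normal, m: 0 free, 0.008 fully down. It is sprung: begins to sink at about 1.5 N, then 0.9 N per mm
- plate_a: loose clear 12-well plate, 85 x 127 x 21 mm, a bystander; origin under its centre
- plate_b: another loose 12-well plate of that size, a bystander; origin under its centre
- bottle: amber bottle with orange cap, 72 mm across, 160 mm high, a bystander; origin under its centre
- flask: conical glass flask, 88 mm across, 150 mm high, a bystander; origin under its centre
- tip_box: pipette tip box with blue rack, 85 x 120 x 92 mm, a bystander; origin under its centre
There are look-alikes about, which are no part of the job. What is shaped like the slide_orange but purple or red is not meant.

How it is judged:
By the outcome, as a careful person would: the job done as asked, in the order asked, and still so for the second after the job is handed in, while the arm keeps its last pose, push and grip.
It also fails if it takes over 58 s, if anything falls off the work surface, if the arm or the gripper's body presses on something with over 40 N, if the wrist force passes 120 N, or if a joint passes its speed limit or range.

## Robot

A 6-joint arm with a two-finger parallel gripper is mounted at the origin on the work surface. World frame = base frame: x ahead of the robot, y to its left, z up, the work surface at z = 0. Lengths are in m, angles in rad, forces in N, time in s.
With the tool pointing down it reaches from about 0.4 to 0.825 m from the base axis. Payload 7 kg.
Tool frame: the origin (TCP) lies on the centre line of the jaws, within the pads' length; the fingertips stand 25 mm ahead of it and the grasp point (between the pads) lies 6 mm ahead of it; z points along the fingers, y is the direction in which the jaws open and shut (so a half turn about z gives the same grasp; the last joint's range is limited). The gripper opens to 88 mm and grips with 3 to 60 N. Pads are 19 mm wide; open, the fingers measure 130 mm over their backs; the gripper's body (78 mm by 193 mm) begins 47 mm behind the grasp point.
Start: joints at [1.536, 0.359, 0.012, 0, -1.224, -0.288], TCP at [0.214, 0.64, 0.252] pointing down, gripper open.
Joint ranges: [-3.07, 3.07], [-1.43, 2.12], [-1.02, 1.25], [-3.03, 1.67], [-3.05, -0], [-3.03, 3.03]. Speed limits (rad/s): [2.39, 2.39, 3.01, 3.14, 3.14, 3.14].

## Interface

Orientations are given as [roll, pitch, yaw] about the fixed x, y, z axes, in that order (R = Rz(yaw) Ry(pitch) Rx(roll)).
In Python, from station import * gives the robot as it stands. The module is installed in compiled form; this text tells all that it offers.
- The arm moves only by the tool step_arm, never from a script. Its argument "commands" is text: rows parted by semicolons, each of 6 numbers parted by spaces: the shift along the tool's x, y, z in mm, then the turn, a rotation vector about the tool's x, y, z in rad. A call has 1 to 8 rows; each row shifts and turns the commanded pose from where the row before left it, along the tool's axes as they then stand; what a row does not reach is not made up. A row lasts 1/8 s, in which the tool goes at most 62.5 mm and 10.7 degrees, less where a joint would pass 70% of its speed; a pose out of reach is approached as far as the arm can. A call is refused whole if a number of a shift passes 62.5 or a number of a turn 0.188, either way. A call with a gripper value outside its range is refused whole. "jaw" is the finger opening in mm, from 0 to 87.6, set as the call begins (left out, the last holds). The fingers move at their own pace and stop on an object; "grip_force" is the grip in N (left out, the last holds). Time passes only in rows, so rows that do not move let the fingers close. It gives the time, the measured TCP pose, the force and the opening at its end, in the units of the state.
- get_state(): the state, without advancing time (a new reading comes with each control period).
- grab_frame(name): name is "scene" or "side" or "wrist"; returns a dict with "frame" (480x640x3 uint8, red, green, blue), "fovy" (degrees; the focal length in pixels is half the picture's height over the tangent of half this angle, whatever the lens; pixels are square), "cx", "cy" (the principal point, pixels), "rvec" (rotation vector, rad) and "tvec" (3), from world to camera coordinates, as OpenCV has them; the wrist camera has in their place "tool_from_camera" (4x4, takes a point from camera to tool coordinates, whose origin is the TCP and whose axes are the flange's). Camera axes: x right, y down, z forward; pixel columns grow to the right and rows downward; lengths in m; the calibration is good to about 2 mm. A picture is of the moment at which its call begins: read the wrist's pose just before it. There is no depth.
- job_done(): hands the job in, once; it reports no verdict.
Trained networks look in a picture, given as the dict that the camera call returned (one of the last four; its "shot" number tells which), for a name from the list of things; names that differ only in an ending like _2 or _b are one class to them, and where a whole thing is asked for, a point or a joint stands for the part that bears it (a point fixed in the world has none). Each returns a list of dicts, best first, with "conf" (0 to 1); they miss things now and then, are a little off and sometimes report something else, mostly with a low value. They report only what shows in the picture. A call takes as long as a camera call. They do not tell look-alikes from the thing itself.
- recognise(picture, name): "pixel" ([column, row] in pixels, amid what is visible of it).
The state is a dict: "t": time; "q": joint angles; "qd": joint speeds; "joint_efforts": joint torques, N m; "eef_pos": TCP position; "ee_rot": TCP orientation; "force": force on the tool from outside, world axes, zero at the start; "moment": the same for the moment, N m; "width": finger opening in m.
Only numpy, scipy, OpenCV 4.12 (cv2) and the standard library are available. Lean on these libraries where they do the work, as an engineer would, in place of code of your own. Each camera call takes 0.05 s, during which the arm holds its last target.

## Working session

There is one attempt and no reset: what is moved stays moved. The work goes in short steps, Python scripts to look and compute and a tool call to move; the robot and the scene stay as the last step left them, time stands still between calls to the robot, and variables do not carry over. Pictures are saved under pics/ and viewed, and the job is handed in when it is done.

Besides the shell and the picture viewer there is one more tool, called after ">>>" as name(argument=value, ...), one argument or row to a line, values as JSON. step_arm: Moves the arm, as the interface text tells. Its arguments: {"type":"object","properties":{"commands":{"type":"string"},"jaw":{"type":"number"},"grip_force":{"type":"number"}},"required":["commands"]}

```bash
mkdir -p pics
cat > h.py <<'E'
from station import *
import numpy as np, cv2
from scipy.spatial.transform import Rotation as Rn
def save(f,name,boxes=None):
    cv2.imwrite('pics/'+name,f['frame'][:,:,::-1])
def K(f):
    fl=240/np.tan(np.radians(f['fovy'])/2)
    return np.array([[fl,0,f['cx']],[0,fl,f['cy']],[0,0,1]])
def Rt(s):
    r=s['ee_rot']
    return Rn.from_euler('xyz',r).as_matrix()
def w2c(f,s=None):
    if 'rvec' in f:
        R=cv2.Rodrigues(np.array(f['rvec'],float))[0]; return R,np.array(f['tvec'],float).ravel()
    T=np.array(f['tool_from_camera']); M=np.eye(4);M[:3,:3]=Rt(s);M[:3,3]=s['eef_pos']
    C=np.linalg.inv(M@T); return C[:3,:3],C[:3,3]
def onz(f,px,z,s=None):
    R,t=w2c(f,s); d=R.T@np.linalg.inv(K(f))@np.array([px[0],px[1],1.]); c=-R.T@t
    return c+d*(z-c[2])/d[2]
def proj(f,P,s=None):
    R,t=w2c(f,s); p=K(f)@(R@np.array(P).T+t[:,None]); return (p[:2]/p[2]).T
def tri(obs): # list of (f,px,s)
    A=[];b=[]
    for f,px,s in obs:
        R,t=w2c(f,s); d=R.T@np.linalg.inv(K(f))@np.array([px[0],px[1],1.]); d/=np.linalg.norm(d); c=-R.T@t
        P=np.eye(3)-np.outer(d,d); A.append(P); b.append(P@c)
    return np.linalg.lstsq(np.vstack(A),np.hstack(b),rcond=None)[0]
E
python3 - <<'E'
from h import *
s=get_state();print(s)
for n in ['scene','side','wrist']:
    f=grab_frame(n);save(f,n+'0.png');print(n,{k:v for k,v in f.items() if k!='frame'})
    for o in ['scanner_grip','scanner_window','label','slide_orange','platform_top','tray','mat','plate_a','bottle','flask','tip_box']:
        r=recognise(f,o);print(o,[(np.round(x['pixel']).tolist(),round(x['conf'],2)) for x in r[:4]])
E
```

```text
{'t': 0.0, 'q': array([ 1.53609450e+00,  3.59361452e-01,  1.10610859e-02, -3.34471266e-04,
       -1.22410287e+00, -2.88071957e-01]), 'qd': array([ 9.73703092e-04, -7.87584943e-04,  1.55625742e-03,  9.15772263e-04,
       -2.69669128e-04, -7.99503298e-05]), 'joint_efforts': array([-9.36232118e-05, -5.82706690e+01,  2.93049252e+01,  6.99691057e+00,
        7.10588458e-03, -1.45639988e-04]), 'eef_pos': array([0.21401216, 0.63970217, 0.2506429 ]), 'ee_rot': array([ 3.13996262e+00, -1.55101691e-04, -3.22887557e-01]), 'force': array([-0.66214381,  0.83633773,  0.48016994]), 'moment': array([-0.00823467, -0.05201747, -0.01131299]), 'width': 0.08762678288734439}
scene {'fovy': 47.39959094930023, 'cx': 319.06977554924106, 'cy': 245.74141741982328, 'rvec': array([ 1.41500756,  2.10484406, -0.92942862]), 'tvec': array([ 0.20071299, -0.2980011 ,  1.50664118]), 'shot': 1}
scanner_grip [([513.0, 300.0], 0.74)]
scanner_window [([515.0, 301.0], 0.68), ([393.0, 373.0], 0.64)]
label [([338.0, 270.0], 0.97), ([346.0, 253.0], 0.62)]
slide_orange [([345.0, 255.0], 0.95), ([287.0, 188.0], 0.85), ([376.0,
[... 968 characters left out ...]
e [([461.0, 267.0], 0.93)]
flask [([427.0, 249.0], 0.63)]
tip_box [([295.0, 151.0], 0.81)]
wrist {'fovy': 71.49228018840913, 'cx': 317.30913400844776, 'cy': 234.62254087853157, 'tool_from_camera': array([[ 5.70344903e-04, -9.64155058e-01, -2.65338837e-01,
         7.13658295e-02],
       [ 9.99999757e-01,  4.43679872e-04,  5.37307592e-04,
         9.43259567e-04],
       [-4.00322332e-04, -2.65339079e-01,  9.64155077e-01,
        -1.33628962e-01],
       [ 0.00000000e+00,  0.00000000e+00,  0.00000000e+00,
         1.00000000e+00]]), 'shot': 3}
scanner_grip []
scanner_window []
label []
slide_orange []
platform_top []
tray []
mat [([497.0, 6.0], 0.96)]
plate_a []
bottle []
flask []
tip_box []
```

View pics/scene0.png

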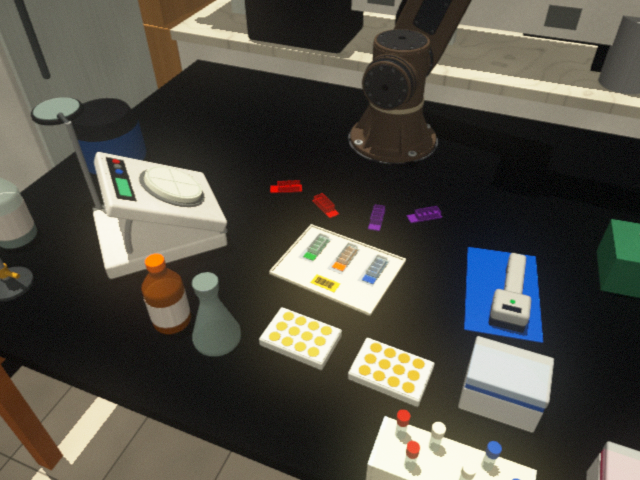

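View pics/side0.png

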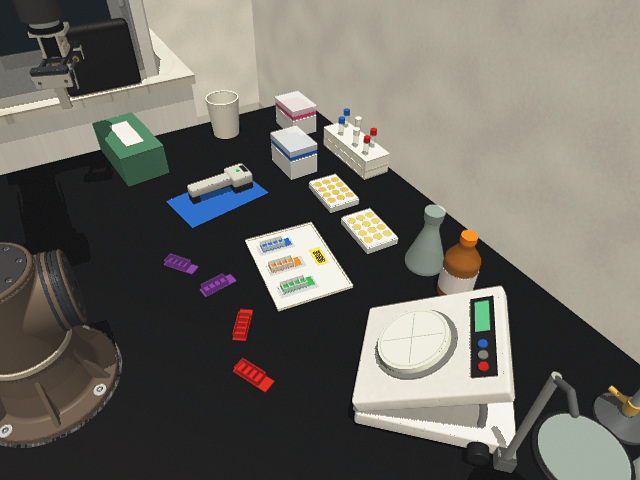

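View pics/wrist0.png

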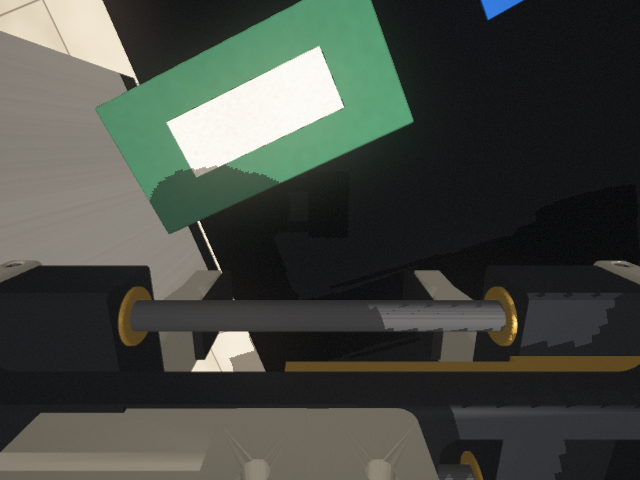

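The scene shows the scanner on the blue mat around (513,290) and the tray around (338,268). The orange slide is in the middle place at (345,255), and the counter platform is at (175,183). The side view shows the orange slide at (285,264) and the platform at (416,341). The purple and red slides off the tray are the look-alikes. I'll enlarge these areas.

Run:
```python
import cv2
def crop(n,x,y,w,h,k,o):
    i=cv2.imread(f'pics/{n}.png')[y:y+h,x:x+w]; i=cv2.resize(i,None,fx=k,fy=k,interpolation=cv2.INTER_CUBIC); cv2.imwrite(f'pics/{o}.png',i)
crop('scene0',262,218,150,100,5,'c_sc_tray')
crop('side0',236,215,125,100,6,'c_si_tray')
crop('scene0',80,140,160,140,4,'c_sc_plat')
crop('side0',345,280,180,140,4,'c_si_plat')
crop('scene0',455,240,100,110,5,'c_sc_scan')
crop('side0',160,150,120,90,6,'c_si_scan')
```

```text
(no output)
```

View pics/c_sc_tray.png

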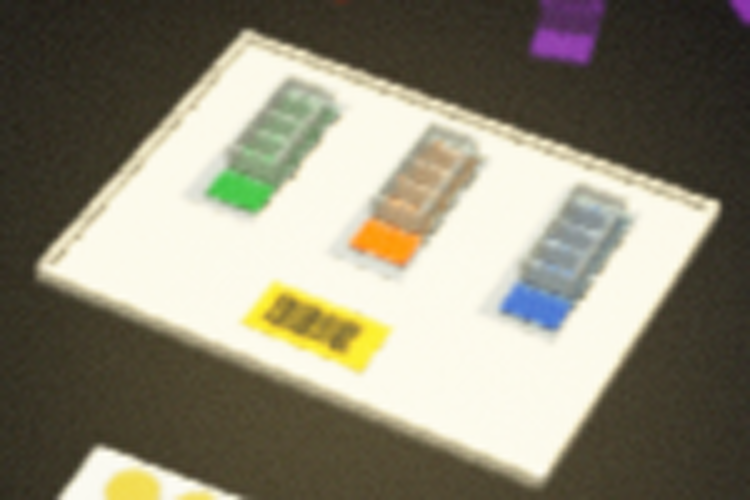

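View pics/c_si_tray.png

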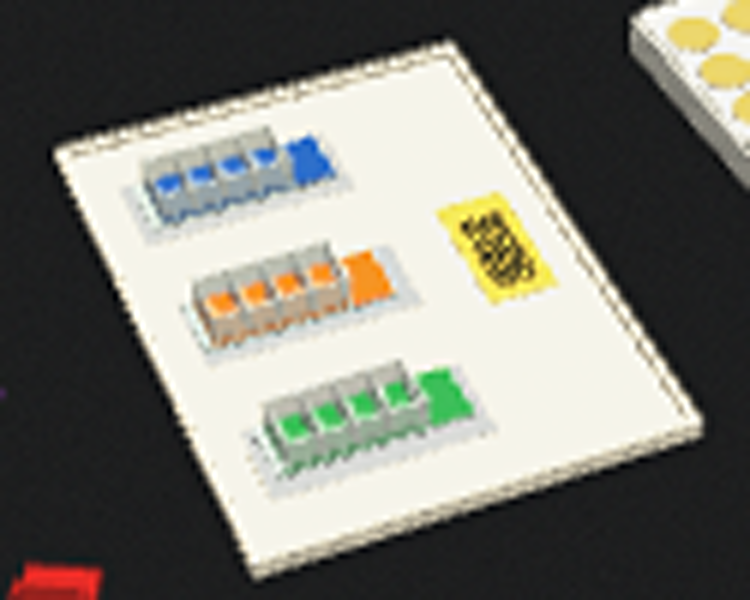

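View pics/c_sc_plat.png

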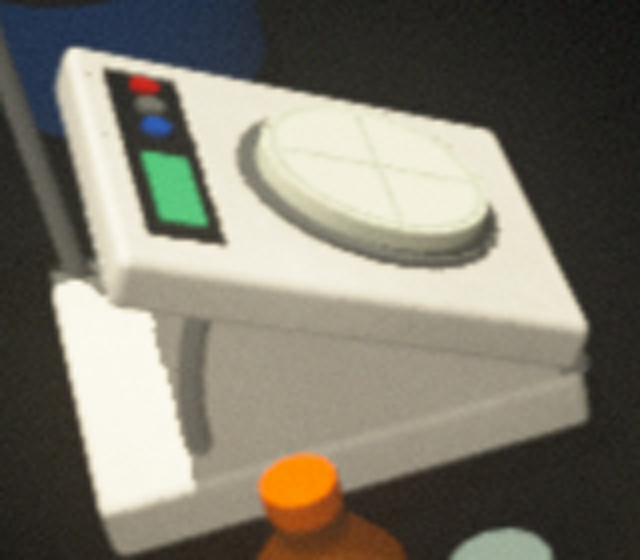

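View pics/c_si_plat.png

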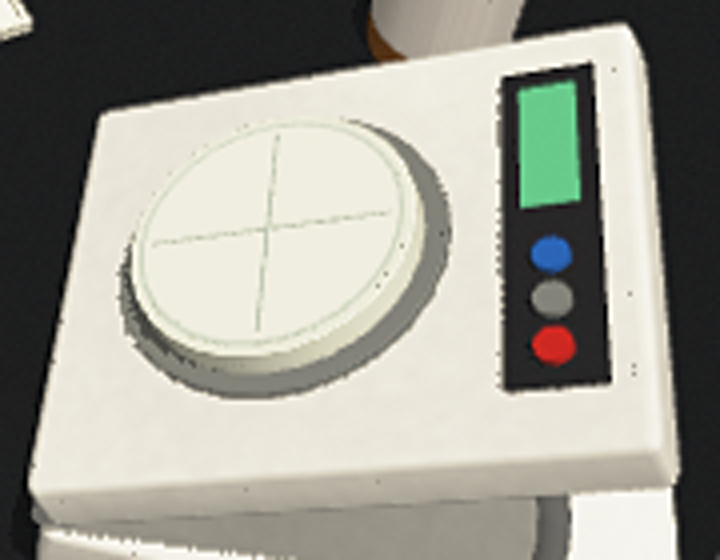

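View pics/c_sc_scan.png

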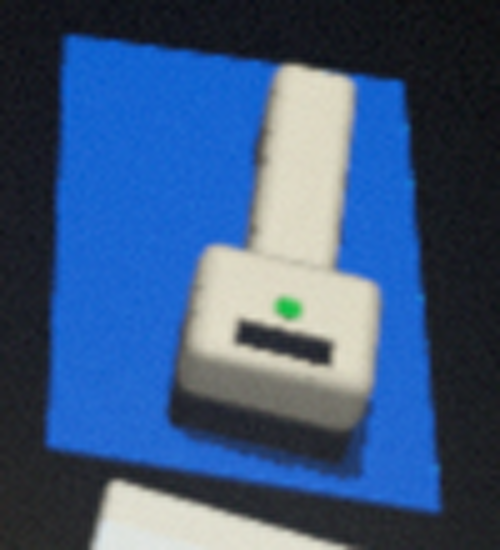

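View pics/c_si_scan.png

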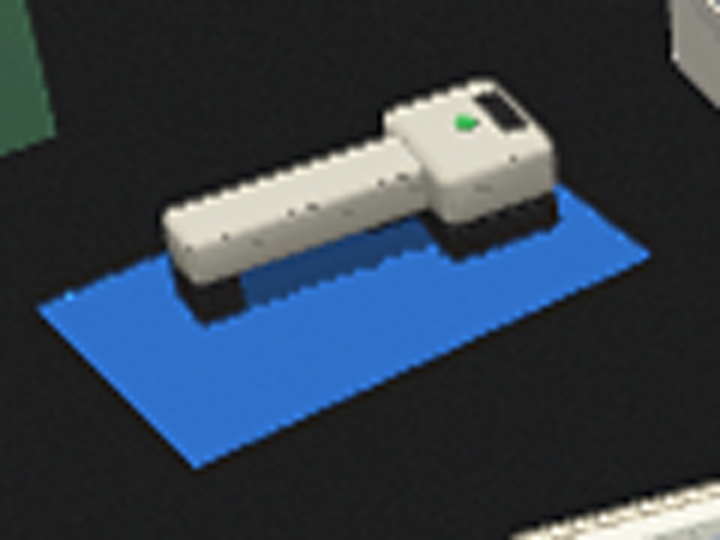

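```bash
cat > m0.py <<'E'
from h import *
fs=grab_frame('scene');fi=grab_frame('side')
def S(x,y,ox,oy,k): return (ox+(x+.5)/k-.5,oy+(y+.5)/k-.5)
def T(name,a,b):
    p=tri([(fs,a,None),(fi,b,None)]); e1=proj(fs,[p])[0]-a; e2=proj(fi,[p])[0]-b
    print(name,np.round(p*1000,1),'res',np.round(e1,1),np.round(e2,1)); return p
ts=lambda x,y:S(x,y,262,218,5); ti=lambda x,y:S(x,y,236,215,6)
T('tray g-',ts(248,32),ti(255,575));T('tray b-',ts(720,205),ti(55,150));T('tray g+',ts(40,268),ti(703,425));T('tray b+',ts(541,470),ti(452,42))
for a,b in zip([(275,282),(392,325),(362,372),(245,322)],[(497,304),(438,212),(498,192),(557,282)]): T('label',ts(*a),ti(*b))
ps=lambda x,y:S(x,y,80,140,4); pi=lambda x,y:S(x,y,345,280,4)
P=[]
P.append(T('pc',ps(381,169),pi(267,228)))
for a,b in [((358,110),(277-19,333)),((402,228),(277,133)),((270,148),(388,212)),((490,187),(150,243))]: P.append(T('cross',ps(*a),pi(*b)))
for a,b in [((490,130),(35,490)),((585,330),(105,112)),((118,300),(625,25)),((68,52),(660,450))]: T('pan',ps(*a),pi(*b))
ss=lambda x,y:S(x,y,455,240,5); si=lambda x,y:S(x,y,160,150,6)
for a,b in [((65,35),(193,468)),((403,80),(38,308)),((47,448),(650,253))]: T('mat',ss(*a),si(*b))
T('led',ss(288,308),si(467,122))
for c in [(280,65),(353,77),(210,245),(380,285)]: print(c,np.round(onz(fs,ss(*c),.049)*1000,1))
E
python3 m0.py
```

```text
tray g- [425.4 -62.2   4. ] res [-0.7  0.4] [-0.8 -0.4]
tray b- [455.9 167.6   6.6] res [-0.  0.] [-0. -0.]
tray g+ [595.3 -82.5   5.3] res [-0.6  0.2] [-0.5 -0.2]
tray b+ [623.8 144.6   9.1] res [-0.2  0.1] [-0.1 -0.1]
label [564.5   9.6   2.8] res [-0.5  0.2] [-0.4 -0.2]
label [570.1  63.3   4. ] res [-0.3  0.2] [-0.3 -0.1]
label [596.9  61.6   3.2] res [-0.  0.] [-0. -0.]
label [590.    7.5   3.4] res [-0.3  0.2] [-0.3 -0.1]
pc [ 542.5 -318.2  132.4] res [-0.5  0.1] [-0.6 -0.2]
cross [ 505.9 -356.7  136.2] res [-0.7  0.1] [-0.9 -0.3]
cross [ 579.  -281.2  130.6] res [-0.1  0. ] [-0.2 -0. ]
cross [ 574.8 -352.6  159. ] res [ 1.6 -0.2] [2.  0.4]
cross [ 508.8 -282.5  105.9] res [-2.4  0.6] [-3.1 -1. ]
pan [ 419.9 -339.1   71.2] res [-0.8  0.2] [-1.1 -0.4]
pan [ 556.3 -196.7   71.4] res [-0.1  0. ] [-0.1 -0. ]
pan [ 715.6 -333.9  172.2] res [ 1. -0.] [1.1 0.1]
pan [ 568.9 -481.6  181.6] res [-0.4 -0. ] [-0.6 -0.1]
mat [363.7 280.3   0.5] res [ 0.1 -0.1] [0.1 0.1]
mat [341.2 417.7   2. ] res [-0.1  0.1] [-0.1 -0. ]
mat [591.8 319.    1.6] res [ 0.3 -0.2] [0.2 0.2]
led [537.4 387.1  50.8] res [ 0.1 -0. ] [0. 0.]
(280, 65) [405.2 365.8  49. ]
(353, 77) [401.5 393.6  49. ]
(210, 245) [514.6 355.7  49. ]
(380, 285) [511.7 416.9  49. ]
```

The tray, label, scanner and platform triangulate with sub-pixel to about 3 px residuals. I'll write a planning helper next, then move above the scanner.

```bash
cat > plan.py <<'E'
from h import *
def rot(yaw): return Rn.from_euler('xyz',[np.pi,0,yaw]).as_matrix()
def plan(pos,R,n=None,cur=None,vmax=55,wmax=.17):
    if cur is None:
        s=get_state(); cur=(np.array(s['eef_pos']),Rt(s))
    p0,R0=cur; rv=Rn.from_matrix(R0.T@R).as_rotvec(); d=(np.array(pos)-p0)*1000
    if n is None: n=max(1,int(np.ceil(max(np.linalg.norm(d)/vmax,np.linalg.norm(rv)/wmax))))
    rows=[];p=p0.copy();Rc=R0.copy()
    for i in range(n):
        t=(i+1)/n; Rn_=R0@Rn.from_rotvec(rv*t).as_matrix(); q=p0+(np.array(pos)-p0)*t
        sh=Rc.T@(q-p)*1000; w=Rn.from_matrix(Rc.T@Rn_).as_rotvec()
        sh=np.round(sh,1); w=np.round(w,3)
        rows.append(' '.join(f'{v:g}' for v in sh)+' '+' '.join(f'{v:g}' for v in w))
        p=p+Rc@sh/1000; Rc=Rc@Rn.from_rotvec(w).as_matrix()
    print('; '.join(rows)); return (p,Rc)
E
python3 - <<'E'
from plan import *
print(get_state()['t'])
plan([.455,.383,.22],rot(.06))
E
```

```text
1.9
44.3 23.9 4.5 0 -0 -0.055; 42.9 26.3 4.5 0 -0 -0.054; 41.4 28.6 4.5 0 -0 -0.055; 39.8 30.8 4.5 0 -0 -0.055; 38 33 4.5 0 -0 -0.054; 36.2 35 4.5 0 -0 -0.055; 34.2 36.9 4.6 0 -0 -0.055
```

>>> step_arm(
  commands="44.3 23.9 4.5 0 0 -0.055; 42.9 26.3 4.5 0 0 -0.054; 41.4 28.6 4.5 0 0 -0.055; 39.8 30.8 4.5 0 0 -0.055; 38 33 4.5 0 0 -0.054; 36.2 35 4.5 0 0 -0.055; 34.2 36.9 4.6 0 0 -0.055; 0 0 0 0 0 0",
)

```text
t: 2.9
eef_pos: [0.4566, 0.3804, 0.2197]
ee_rot: [3.141, 0.0, 0.057]
force: [0.2, 0.9, -0.4]
width: 0.0875
```

Run:
```python
from plan import *
s=get_state();f=grab_frame('wrist');save(f,'wrist1.png');print(s['t'],s['eef_pos'],s['ee_rot'])
import pickle;pickle.dump((f,s),open('w1.pkl','wb'))
```

```text
2.9 [0.45661778 0.38043521 0.21966185] [3.14089461e+00 3.62227264e-04 5.70067263e-02]
```

View pics/wrist1.png

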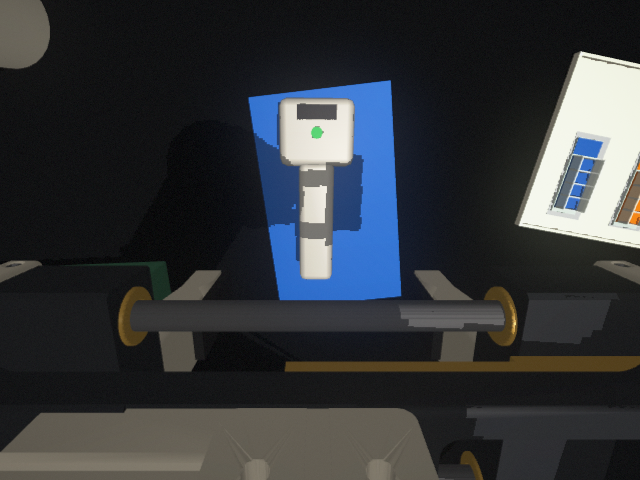

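The wrist view shows the whole scanner. The handle runs from about (316,278) at the tail to (316,164) where the head begins, and the head is at (317,130).

Run:
```python
from plan import *
import pickle
f,s=pickle.load(open('w1.pkl','rb'))
for n,c,z in [('tail',(315.5,278),.049),('headback',(316.5,164),.051),('led',(317,132),.051),('headL',(279.5,130),.051),('headR',(354,130),.051),('hL',(301,255),.049),('hR',(331,255),.049),('hL2',(301,195),.049),('hR2',(332.5,195),.049)]:
    print(n,np.round(onz(f,c,z,s)*1000,1))
print(np.round(onz(f,(250,97),.003,s)*1000,1),np.round(onz(f,(390,81),.003,s)*1000,1),np.round(onz(f,(400,296),.003,s)*1000,1))
plan([.475,.385,.043],rot(.055))
```

```text
tail [399.7 377.8  49. ]
headback [509.4 383.   51. ]
led [536.5 384.2  51. ]
headL [536.3 416.7  51. ]
headR [540.  352.3  51. ]
hL [422.7 393.1  49. ]
hR [424.3 364.2  49. ]
hL2 [480.6 395.6  49. ]
hR2 [482.3 366.8  49. ]
[566.8 451.5   3. ] [589.1 316.4   3. ] [363.6 278.7   3. ]
4.8 -0.5 44.2 0 0 0.001; 4.8 -0.6 44.2 0 0 0; 4.9 -0.5 44.3 0 0 0.001; 4.8 -0.6 44.2 0 0 0
```

>>> step_arm(
  commands="4.2 -0.2 44.2 0 0 0.009; 4.2 -0.2 44.2 0 0 0; 4.2 -0.2 44.2 0 0 0; 4.2 -0.2 44.2 0 0 0; 0 0 0 0 0 0",
)

```text
t: 3.58
eef_pos: [0.4698, 0.3836, 0.0401]
ee_rot: [3.136, 0.004, 0.051]
force: [-0.1, 0.0, 0.2]
width: 0.0875
```

>>> step_arm(
  commands="0 0 0 0 0 0; 0 0 0 0 0 0; 0 0 0 0 0 0; 0 0 0 0 0 0; 0 0 0 0 0 0; 0 0 0 0 0 0",
  jaw=20,
  grip_force=30,
)

```text
t: 4.32
eef_pos: [0.4717, 0.3845, 0.0432]
ee_rot: [3.141, 0.0, 0.051]
force: [0.3, -1.6, 1.3]
width: 0.0329
```

Run:
```python
from plan import *
s=get_state();c=plan([.4717,.3845,.105],rot(.051),n=2)
c=plan([.5125,.0439,.144],rot(-.127),cur=c,n=9)
```

```text
-0 0 -30.9 0 0 0; -0 0 -30.9 0 0 0
2.6 38 -4.3 0 0 0.02; 3.3 38 -4.3 0 0 0.02; 4.2 37.9 -4.4 0 0 0.019; 4.8 37.8 -4.3 0 0 0.02; 5.6 37.7 -4.3 0 0 0.02; 6.3 37.6 -4.3 0 0 0.02; 7.1 37.4 -4.3 0 0 0.02; 7.8 37.3 -4.4 0 0 0.019; 8.6 37.2 -4.3 0 0 0.02
```

>>> step_arm(
  commands="0 0 -20 0 0 0; 0 0 -41.8 0 0 0; 2.6 38 -4.3 0 0 0.02; 3.3 38 -4.3 0 0 0.02; 4.2 37.9 -4.4 0 0 0.019; 4.8 37.8 -4.3 0 0 0.02; 5.6 37.7 -4.3 0 0 0.02; 6.3 37.6 -4.3 0 0 0.02",
)

```text
t: 5.32
eef_pos: [0.4986, 0.1562, 0.1307]
ee_rot: [3.141, 0.001, -0.069]
force: [1.0, -1.2, -0.9]
width: 0.0321
```

>>> step_arm(
  commands="7.1 37.4 -4.3 0 0 0.02; 7.8 37.3 -4.4 0 0 0.019; 8.6 37.2 -4.3 0 0 0.02; 0 0 0 0 0 0; 0 0 0 0 0 0",
)

```text
t: 5.95
eef_pos: [0.5123, 0.0439, 0.1436]
ee_rot: [3.142, 0.0, -0.128]
force: [0.3, 0.7, -1.6]
width: 0.0318
```

Run:
```python
from plan import *
s=get_state();print(s['t'],s['eef_pos'],s['ee_rot'],s['width'])
f=grab_frame('side');save(f,'side2.png')
i=cv2.resize(f['frame'][140:340,180:400,::-1],None,fx=3,fy=3);cv2.imwrite('pics/side2c.png',i)
f=grab_frame('wrist');save(f,'wrist2.png')
# fingertip-centre offset & where the window projects; tray corners, label
```

```text
5.95 [0.51234199 0.04390876 0.14362307] [ 3.14153923e+00  4.31912815e-04 -1.27601081e-01] 0.031819997773952946
```

View pics/side2c.png

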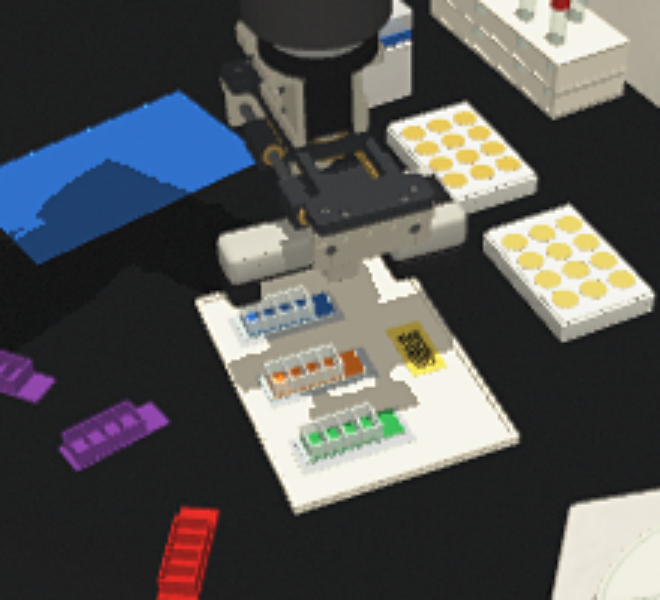

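View pics/wrist2.png

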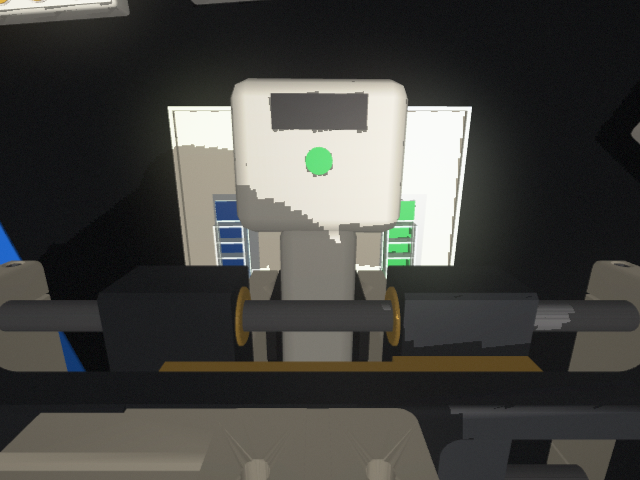

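The scanner is held straight, centred over the label and aligned with the tray: the head is at (319,155) in the wrist view. I'll hold it steady.

>>> step_arm(
  commands="0 0 0 0 0 0; 0 0 0 0 0 0; 0 0 0 0 0 0; 0 0 0 0 0 0; 0 0 0 0 0 0; 0 0 0 0 0 0; 0 0 0 0 0 0; 0 0 0 0 0 0",
)

```text
t: 7.05
eef_pos: [0.5126, 0.044, 0.1439]
ee_rot: [3.142, 0.0, -0.127]
force: [-0.4, 0.3, -1.6]
width: 0.0322
```

Run:
```python
from plan import *
f=grab_frame('wrist');s=get_state();T=np.array(f['tool_from_camera']);C=np.linalg.inv(T)
for P in [(.0655,0,-.0078),(.067,0,-.0078),(.038,.033,-.0078)]:
    p=K(f)@(C[:3,:3]@np.array(P)+C[:3,3]);print(p[:2]/p[2])
print(s['t'],s['eef_pos'])
print(np.round(proj(f,[[.580,.0353,.004]],s)), [np.round(onz(f,c,.008,s)*1000,1) for c in [(169,107),(470,107)]])
c=(np.array(s['eef_pos']),Rt(s))
c=plan([.4717,.3845,.11],rot(.051),cur=c,n=9); c=plan([.4717,.3845,.0445],rot(.051),cur=c,n=3)
```

```text
[314.69336237 158.83550358]
[314.68718584 154.65030341]
[399.34654789 231.06171361]
7.1 [0.51256608 0.04405478 0.14386002]
[[316. 147.]] [array([623.2, 142.3,   8. ]), array([594.5, -84.2,   8. ])]
-9.3 -36.9 3.8 0 0 -0.02; -8.5 -37.2 3.7 0 0 -0.02; -7.8 -37.3 3.8 0 0 -0.019; -7.1 -37.4 3.7 0 0 -0.02; -6.4 -37.6 3.8 0 0 -0.02; -5.6 -37.7 3.8 0 0 -0.02; -4.8 -37.7 3.7 0 0 -0.019; -4.1 -37.9 3.8 0 0 -0.02; -3.4 -38 3.8 0 0 -0.02
0 0 21.8 0 0 0; 0 0 21.8 0 0 0; 0 0 21.9 0 0 0
```

>>> step_arm(
  commands="0 0 0 0 0 0; 0 0 0 0 0 0; -9.3 -36.9 3.8 0 0 -0.02; -8.5 -37.2 3.7 0 0 -0.02; -7.8 -37.3 3.8 0 0 -0.019; -7.1 -37.4 3.7 0 0 -0.02; -6.4 -37.6 3.8 0 0 -0.02; -5.6 -37.7 3.8 0 0 -0.02",
)

```text
t: 8.1
eef_pos: [0.485, 0.2724, 0.1212]
ee_rot: [-3.142, -0.0, -0.007]
force: [0.7, 0.2, -1.4]
width: 0.0318
```

>>> step_arm(
  commands="-4.8 -37.7 3.7 0 0 -0.019; -4.1 -37.9 3.8 0 0 -0.02; -3.4 -38 3.8 0 0 -0.02; 0 0 10 0 0 0; 0 0 25 0 0 0; 0 0 20 0 0 0; 0 0 8 0 0 0; 0 0 0 0 0 0",
)

```text
t: 9.1
eef_pos: [0.4716, 0.384, 0.0466]
ee_rot: [3.141, 0.001, 0.051]
force: [0.6, 0.4, -2.3]
width: 0.032
```

>>> step_arm(
  commands="0 0 1.8 0 0 0; 0 0 1 0 0 0; 0 0 0 0 0 0; 0 0 0 0 0 0",
)

```text
t: 9.6
eef_pos: [0.4717, 0.3847, 0.0445]
ee_rot: [-3.141, -0.0, 0.051]
force: [-0.5, -0.8, -1.8]
width: 0.0318
```

>>> step_arm(
  commands="0 0 1 0 0 0; 0 0 0.6 0 0 0; 0 0 0 0 0 0",
)

```text
t: 9.98
eef_pos: [0.4717, 0.3847, 0.0434]
ee_rot: [-3.141, -0.0, 0.052]
force: [-2.8, -1.9, 6.0]
width: 0.0314
```

>>> step_arm(
  commands="0 0 0 0 0 0; 0 0 0 0 0 0; 0 0 0 0 0 0; 0 0 0 0 0 0",
  jaw=70,
)

```text
t: 10.48
eef_pos: [0.4717, 0.3845, 0.0424]
ee_rot: [3.141, 0.0, 0.051]
force: [-0.4, -0.9, -1.1]
width: 0.066
```

Run:
```python
from plan import *
s=get_state();print(s['width'],s['eef_pos'])
c=plan([.4717,.3845,.15],rot(.051),n=3); c=plan([.440,.075,.20],rot(-.127),cur=c,n=7)
```

```text
0.0660024434578378 [0.47165169 0.38451236 0.04243198]
0 0 -35.9 0 0 0; 0 0 -35.8 0 0 0; 0 0 -35.9 0 0 0
-6.8 43.9 -7.1 0 0 0.025; -5.7 44.1 -7.2 0 0 0.026; -4.5 44.2 -7.1 0 0 0.025; -3.4 44.4 -7.1 0 0 0.026; -2.3 44.3 -7.2 0 0 0.025; -1.1 44.5 -7.1 0 0 0.026; -0 44.4 -7.1 0 0 0.025
```

>>> step_arm(
  commands="0 0 -35.9 0 0 0; 0 0 -35.8 0 0 0; 0 0 -35.9 0 0 0; -6.8 47 -7.1 0 0 0.025; -5.7 47 -7.2 0 0 0.026; -4.5 47 -7.1 0 0 0.025; -3.4 47 -7.1 0 0 0.026; -2.3 47 -7.2 0 0 0.025",
)

```text
t: 11.48
eef_pos: [0.4487, 0.1479, 0.1862]
ee_rot: [-3.141, -0.0, -0.076]
force: [0.5, -0.8, 0.3]
width: 0.0698
```

>>> step_arm(
  commands="-1.1 47 -7.1 0 0 0.026; 0 47 -7.1 0 0 0.025; 0 0 0 0 0 0; 0 0 0 0 0 0",
  jaw=44,
)

```text
t: 11.98
eef_pos: [0.4398, 0.0559, 0.2002]
ee_rot: [-3.141, -0.001, -0.127]
force: [0.3, 0.1, -0.8]
width: 0.0447
```

Run:
```python
from plan import *
import pickle
s=get_state();f=grab_frame('wrist');save(f,'wrist3.png');print(s['t'],s['eef_pos'],s['ee_rot'])
pickle.dump((f,s),open('w3.pkl','wb'))
cv2.imwrite('pics/wrist3c.png',cv2.resize(f['frame'][60:260,180:440,::-1],None,fx=3,fy=3,interpolation=cv2.INTER_CUBIC))
f=grab_frame('scene');cv2.imwrite('pics/scene3c.png',cv2.resize(f['frame'][220:380,430:600,::-1],None,fx=3,fy=3,interpolation=cv2.INTER_CUBIC))
```

```text
11.975 [0.43980613 0.05588547 0.20023529] [-3.14108560e+00 -5.74260404e-04 -1.27456393e-01]
```

View pics/wrist3c.png

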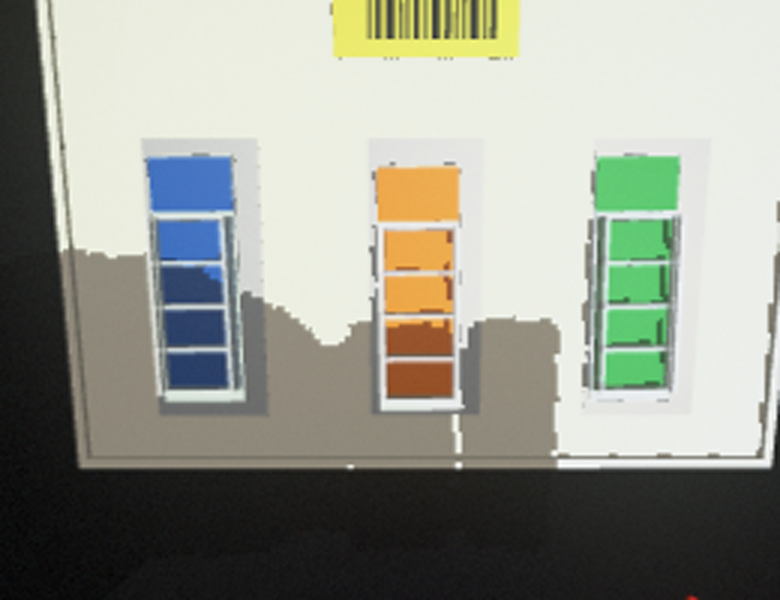

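View pics/scene3c.png

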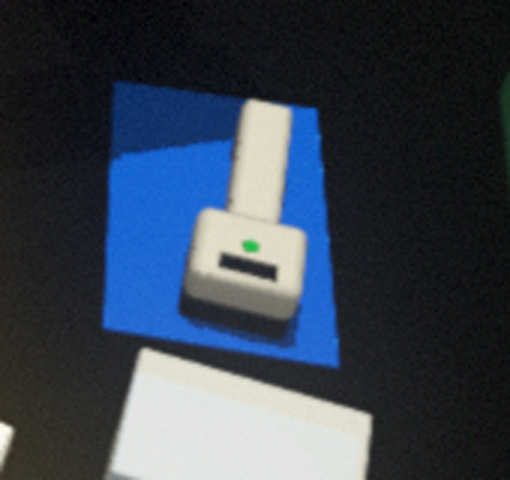

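The orange slide is the middle one, with its chamber at about (419,315) in the crop, which is full-frame (320,165). Its end and gasket are orange, and its neighbours are blue and green. The scanner is back on its mat.

Run:
```python
from plan import *
import pickle
f,s=pickle.load(open('w3.pkl','rb'))
g=lambda x,y,z:onz(f,(180+x/3,60+y/3),z,s)*1000
c=[g(x,y,.020) for x,y in [(378,224),(460,224),(458,410),(381,410)]]
print(np.round(c,1),np.mean(c,0))
e=[g(x,y,.006) for x,y in [(376,167),(460,167),(460,220),(376,220)]]
print(np.round(e,1))
print('blue',np.round([g(148,157,.006),g(232,157,.006)],1),'green',np.round([g(597,157,.006),g(680,157,.006)],1))
print('lab',np.round([g(334,57,.004),g(519,57,.004)],1))
```

```text
[[518.7  55.1  20. ]
 [515.6  30.6  20. ]
 [459.8  37.7  20. ]
 [462.9  61.8  20. ]] [489.25886279  46.29281669  20.        ]
[[535.9  53.8   6. ]
 [532.7  28.    6. ]
 [517.   29.8   6. ]
 [520.4  56.    6. ]]
blue [[547.7 123.3   6. ]
 [544.5  97.5   6. ]] green [[530.2 -14.3   6. ]
 [527.  -39.7   6. ]]
lab [[568.9  62.2   4. ]
 [561.8   6.6   4. ]]
```

Run:
```python
from plan import *
fs=grab_frame('scene');fi=grab_frame('side')
print('lens',tri([(fs,(57,110),None),(fi,(583,453),None)]),'elbow',tri([(fs,(63,116),None),(fi,(560,378),None)]),'postbase',tri([(fs,(98,208),None),(fi,(505,462),None)]))
s=get_state();c=plan([.4968,.0473,.09],rot(-.122)); plan([.4968,.0473,.033],rot(-.122),cur=c,n=2)
print(s['t'],s['q'])
```

```text
lens [ 0.5379343  -0.58956457  0.24268551] elbow [ 0.57953643 -0.52295585  0.26350111] postbase [ 0.57958512 -0.51989895  0.03066747]
19.3 0.7 36.6 0 0 -0.001; 19.2 0.7 36.6 0 0 -0.001; 19.3 0.7 36.6 0 0 -0.002
0 0 28.5 0 0 0; 0 0 28.5 0 0 0
12.175 [ 5.75414633e-01  1.30776175e-02 -5.50010351e-01 -1.73495513e-05
 -1.00814638e+00  8.69843318e-01]
```

>>> step_arm(
  commands="19.3 0.7 36.6 0 0 0.002; 19.2 0.7 36.6 0 0 -0.003; 19.3 0.7 36.6 0 0 -0.003; 0 0 25 0 0 0; 0 0 22 0 0 0; 0 0 8 0 0 0; 0 0 0 0 0 0; 0 0 0 0 0 0",
)

```text
t: 13.18
eef_pos: [0.4973, 0.0469, 0.0361]
ee_rot: [-3.141, -0.001, -0.122]
force: [0.6, 0.4, 0.2]
width: 0.0438
```

Run:
```python
from plan import *
s=get_state();f=grab_frame('side');print(s['t'],s['eef_pos'],s['ee_rot'],s['force'],s['width'])
cv2.imwrite('pics/side4c.png',cv2.resize(f['frame'][200:320,220:370,::-1],None,fx=5,fy=5,interpolation=cv2.INTER_CUBIC))
```

```text
13.175 [0.49730757 0.04692692 0.03607883] [-3.14093683e+00 -1.23449195e-03 -1.22138404e-01] [0.56725565 0.38754653 0.21799505] 0.0438410701842552
```

View pics/side4c.png

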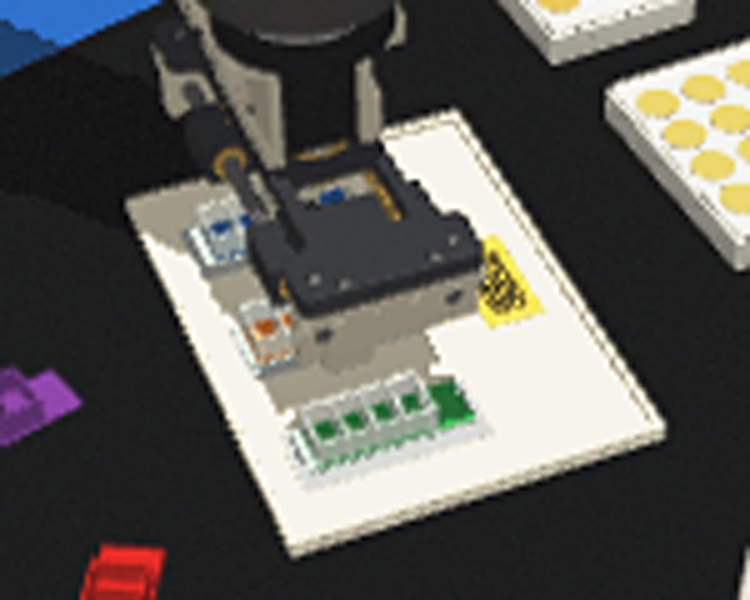

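>>> step_arm(
  commands="0 0 2.8 0 0 0; 0 0 0 0 0 0; 0 0 0 0 0 0",
)

```text
t: 13.6
eef_pos: [0.4967, 0.0464, 0.0326]
ee_rot: [-3.141, -0.0, -0.123]
force: [0.3, -0.4, -0.4]
width: 0.0438
```

>>> step_arm(
  commands="0 0 0 0 0 0; 0 0 0 0 0 0; 0 0 0 0 0 0; 0 0 0 0 0 0; 0 0 0 0 0 0",
  jaw=15,
  grip_force=25,
)

```text
t: 14.22
eef_pos: [0.4967, 0.0464, 0.0325]
ee_rot: [3.142, -0.0, -0.123]
force: [-0.2, 0.3, 0.6]
width: 0.024
```

Run:
```python
from plan import *
s=get_state();c=plan([.4967,.0464,.115],rot(-.123),n=2); plan([.492,-.270,.32],rot(-.76),cur=c,n=9)
```

```text
-0 0 -41.3 0 -0 0; -0 0 -41.2 0 -0 0
3.8 35 -22.8 0 -0 0.071; 6.2 34.6 -22.8 0 -0 0.071; 8.7 34 -22.7 0 -0 0.07; 11.1 33.4 -22.8 0 -0 0.071; 13.4 32.5 -22.8 0 -0 0.071; 15.7 31.5 -22.8 0 -0 0.071; 17.8 30.3 -22.8 0 -0 0.071; 20 28.9 -22.8 0 -0 0.07; 21.9 27.5 -22.7 0 -0 0.071
```

>>> step_arm(
  commands="0 0 -12 0 0 0; 0 0 -30 0 0 0; 0 0 -40 0 0 0; 3.8 35 -22.8 0 0 0.071; 6.2 34.6 -22.8 0 0 0.071; 8.7 34 -22.7 0 0 0.07; 11.1 33.4 -22.8 0 0 0.071; 13.4 32.5 -22.8 0 0 0.071",
)

```text
t: 15.22
eef_pos: [0.4937, -0.1305, 0.2302]
ee_rot: [-3.141, -0.001, -0.479]
force: [1.3, -0.7, -0.7]
width: 0.0238
```

>>> step_arm(
  commands="15.7 31.5 -22.8 0 0 0.071; 17.8 30.3 -22.8 0 0 0.071; 20 28.9 -22.8 0 0 0.07; 21.9 27.5 -22.7 0 0 0.071; 0 0 0 0 0 0; 0 0 0 0 0 0",
)

```text
t: 15.98
eef_pos: [0.4914, -0.2697, 0.3194]
ee_rot: [-3.141, 0.001, -0.76]
force: [1.1, -0.3, -0.5]
width: 0.0237
```

Run:
```python
from plan import *
import pickle
s=get_state();f=grab_frame('wrist');save(f,'wrist5.png');print(s['t'],s['eef_pos'],s['ee_rot'],s['width'])
fi=grab_frame('side');fs=grab_frame('scene')
pickle.dump((f,s,fi,fs),open('w5.pkl','wb'));save(fi,'side5.png')
cv2.imwrite('pics/tray5.png',cv2.resize(fi['frame'][200:320,220:370,::-1],None,fx=4,fy=4,interpolation=cv2.INTER_CUBIC))
```

```text
15.975 [ 0.49137418 -0.26969494  0.31943929] [-3.14130804e+00  5.26401238e-04 -7.59949103e-01] 0.023720810876278725
```

View pics/wrist5.png

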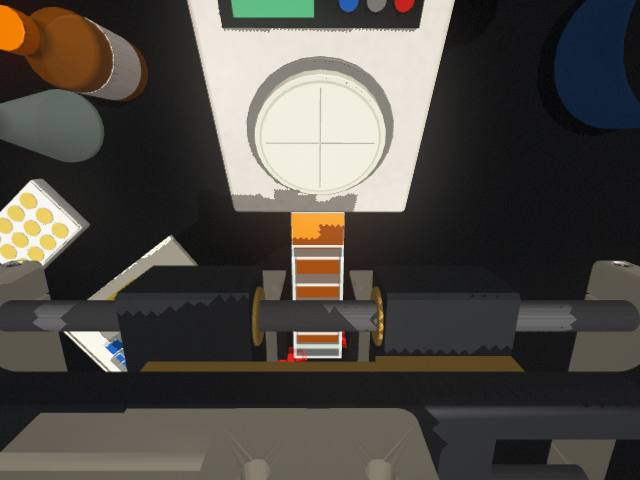

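View pics/side5.png

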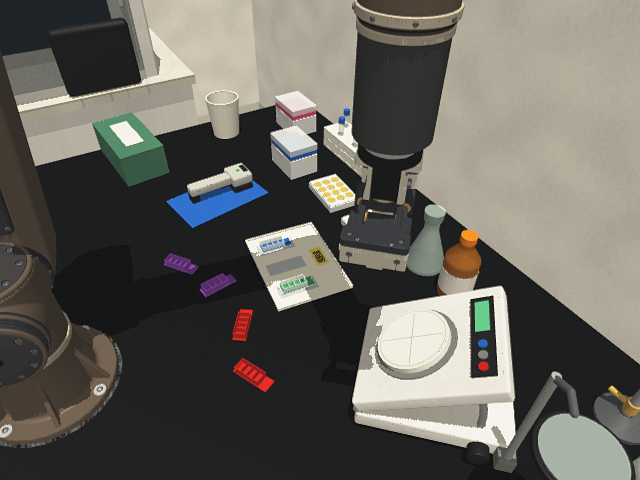

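The wrist view shows the slide held straight, with its orange end at (318,228). The platform cross is at (320,143), and its lines are aligned with the tool axes to within about 1°. I'll enlarge it to fit the slope.

Run:
```python
import cv2,pickle
f,s,fi,fs=pickle.load(open('w5.pkl','rb'))
def c(f,x,y,w,h,k,o): cv2.imwrite(f'pics/{o}.png',cv2.resize(f['frame'][y:y+h,x:x+w,::-1],None,fx=k,fy=k,interpolation=cv2.INTER_CUBIC))
c(f,230,10,190,215,2.75,'w5p') if 0 else cv2.imwrite('pics/w5p.png',cv2.resize(f['frame'][20:220,190:460,::-1],(810-10,593),interpolation=cv2.INTER_CUBIC))
c(fs,130,155,90,60,8,'s5p'); c(fi,365,300,100,85,7,'i5p')
```

```text
(no output)
```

View pics/w5p.png

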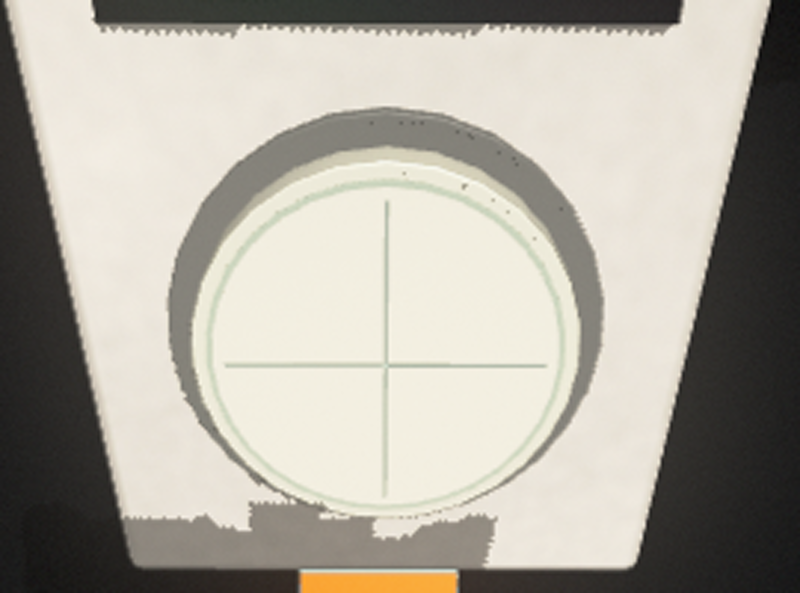

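View pics/s5p.png

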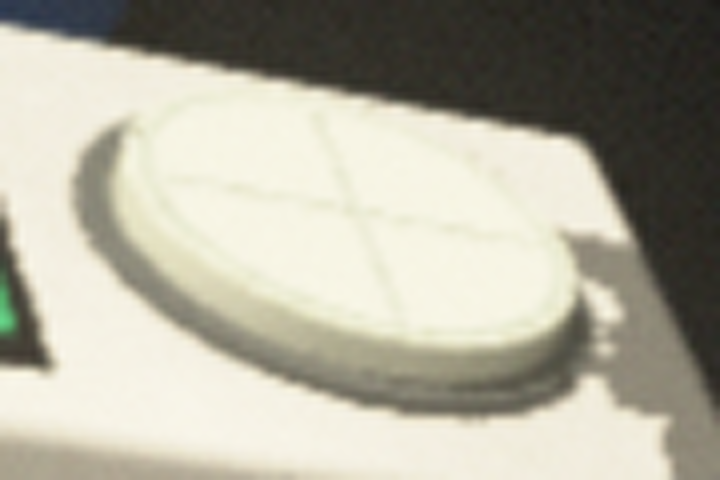

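View pics/i5p.png

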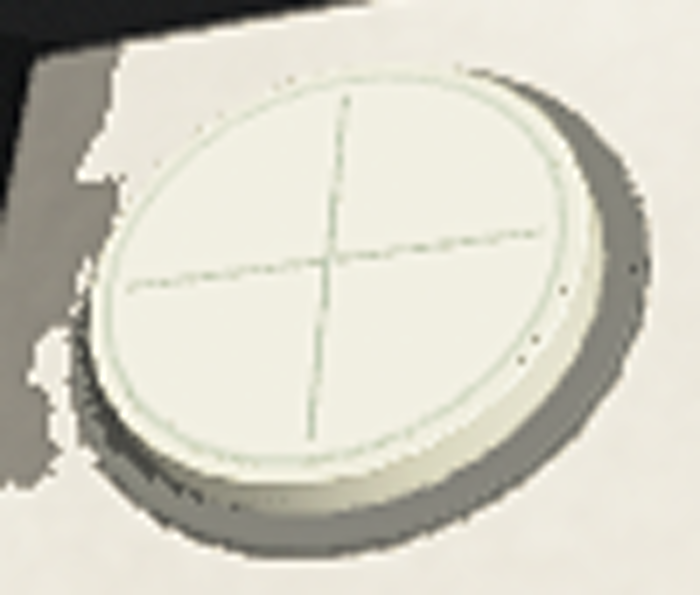

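```bash
cat > fit.py <<'E'
from plan import *
import pickle
from scipy.optimize import least_squares
f,s,fi,fs=pickle.load(open('w5.pkl','rb'))
k=800/270
W=np.array([(386,365),(387,202),(385,496),(225,365),(547,365)])/k+[190,20]   # c,up,down,left(+y),right(-y)
Sc=(np.array([(356,211),(172,180),(525,238),(404,320),(316,112)])+.5)/8-.5+[130,155]
Si=(np.array([(326,261),(541,233),(130,287),(347,97),(310,440)])+.5)/7-.5+[365,300]
def axes(sl,az):
    x=np.array([np.cos(sl)*np.cos(az),np.cos(sl)*np.sin(az),np.sin(sl)]);y=np.array([-np.sin(az),np.cos(az),0]);return x,y,np.cross(x,y)
def model(p):
    x,y,z=axes(p[3],p[4]);c=p[:3];L=p[5]
    return np.array([c,c+L*x,c-L*x,c+L*y,c-L*y])
def pr(F,P,ss,w):
    R,t=w2c(F,ss);q=(K(F)@(Rn.from_rotvec(w).as_matrix()@(R@P.T+t[:,None])));return (q[:2]/q[2]).T
def res(p,use=(1,1,1)):
    P=model(p)
    return np.r_[use[0]*(pr(f,P,s,p[6:9])-W).ravel(),use[1]*(pr(fs,P,None,np.zeros(3))-Sc).ravel(),use[2]*(pr(fi,P,None,p[9:12])-Si).ravel(),p[6:9]/.01,p[9:12]/.003]
for use in [(1,1,1),(0,1,1),(1,0,1),(1,1,0)]:
    o=least_squares(res,np.r_[.5425,-.318,.132,.47,-.76,.05,np.zeros(6)],args=(use,),loss='soft_l1')
    p=o.x;r=res(p)
    print(use,np.round(p[:3]*1000,1),'slope',np.degrees(p[3]).round(2),'az',np.degrees(p[4]).round(2),'L',p[5].round(4),np.round(p[6:],4),'rms',[np.sqrt(np.mean(r[i:i+10]**2)).round(2) for i in (0,10,20)])
E
python3 fit.py
```

```text
(1, 1, 1) [ 541.3 -319.7  133.8] slope 28.4 az -43.54 L 0.0497 [ 0.0023  0.005   0.0018  0.0002  0.0011 -0.0002] rms [np.float64(0.24), np.float64(0.5), np.float64(0.2)]
(0, 1, 1) [ 541.5 -319.5  133.9] slope 28.16 az -43.39 L 0.0491 [-0.     -0.      0.     -0.0001  0.0011 -0.0001] rms [np.float64(1.79), np.float64(0.42), np.float64(0.18)]
(1, 0, 1) [ 540.5 -321.5  137.2] slope 28.94 az -43.64 L 0.0494 [ 0.0002 -0.0001 -0.0014 -0.0003  0.      0.0002] rms [np.float64(0.14), np.float64(1.49), np.float64(0.17)]
(1, 1, 0) [ 540.  -320.6  132.7] slope 28.42 az -43.4 L 0.05 [0.0032 0.0006 0.0014 0.     0.     0.    ] rms [np.float64(0.19), np.float64(0.52), np.float64(1.14)]
```

```bash
cat > tgt.py <<'E'
from plan import *
sl,az=np.radians(28.4),np.radians(-43.5)
xp=np.array([np.cos(sl)*np.cos(az),np.cos(sl)*np.sin(az),np.sin(sl)]);yp=np.array([-np.sin(az),np.cos(az),0]);n=np.cross(xp,yp)
RT=np.column_stack([xp,-yp,-n]); C=np.array([.541,-.320,.134])
E
python3 - <<'E'
from tgt import *
import pickle
f,s,_,_=pickle.load(open('w5.pkl','rb'));T=np.linalg.inv(np.array(f['tool_from_camera']))
for b in [np.zeros(3),np.array([.0023,.005,.0018])]:
  for P in [(.038,0,.0265),(.02,0,.0125),(-.034,0,.0125),(.038,.013,.0265)]:
    p=K(f)@(Rn.from_rotvec(b).as_matrix()@(T[:3,:3]@np.array(P)+T[:3,3]));print(P,np.round(p[:2]/p[2],1))
plan(C+n*.055,RT,n=7)
E
python3 - <<'E'
import cv2
i=cv2.imread('pics/wrist5.png')[195:375,255:385];cv2.imwrite('pics/w5s.png',cv2.resize(i,None,fx=3.3,fy=3.3,interpolation=cv2.INTER_CUBIC))
E
```

```text
(0.038, 0, 0.0265) [315.4 214.4]
(0.02, 0, 0.0125) [315.2 258.7]
(-0.034, 0, 0.0125) [315.3 359.4]
(0.038, 0.013, 0.0265) [341.9 214.4]
(0.038, 0, 0.0265) [317.1 213.6]
(0.02, 0, 0.0125) [316.9 257.9]
(-0.034, 0, 0.0125) [316.8 358.5]
(0.038, 0.013, 0.0265) [343.6 213.7]
6.4 0.4 19.5 0 0.071 0; 5 0.4 19.9 0 0.071 0; 3.6 0.5 20.3 0 0.071 0; 2.1 0.4 20.4 0 0.071 0; 0.7 0.4 20.5 -0 0.071 0.001; -0.8 0.4 20.6 0 0.071 -0; -2.3 0.4 20.4 0 0.071 -0
```

View pics/w5s.png

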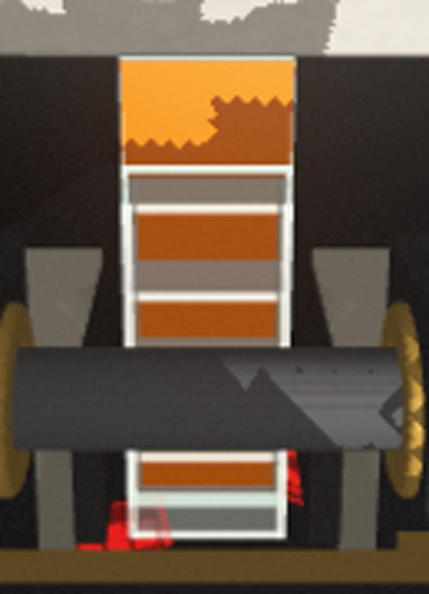

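>>> step_arm(
  commands="6.4 0.4 19.5 0 0.071 0; 5 0.4 19.9 0 0.071 0; 3.6 0.5 20.3 0 0.071 0; 2.1 0.4 20.4 0 0.071 0; 0.7 0.4 20.5 0 0.071 0.001; -0.8 0.4 20.6 0 0.071 0; -2.3 0.4 20.4 0 0.071 0; 0 0 0 0 0 0",
)

```text
t: 17.12
eef_pos: [0.5218, -0.3148, 0.1994]
ee_rot: [3.125, -0.483, -0.763]
force: [-1.5, -0.2, -0.9]
width: 0.0238
```

>>> step_arm(
  commands="0 0 0 0 0 0; 0 0 0 0 0 0",
)

```text
t: 17.38
eef_pos: [0.5243, -0.3147, 0.2018]
ee_rot: [3.131, -0.486, -0.768]
force: [1.0, 0.8, 0.3]
width: 0.0239
```

Run:
```python
from tgt import *
import pickle
s=get_state();print(s['t'],s['eef_pos'],s['q'].round(2))
d=RT.T@(np.array(s['eef_pos'])-C)*1000;print('tool-frame offset mm',d,Rn.from_matrix(Rt(s).T@RT).as_rotvec())
fo=[]
f=grab_frame('wrist');save(f,'wrist6.png')
fi=grab_frame('side');fs=grab_frame('scene')
pickle.dump((f,s,fi,fs),open('w6.pkl','wb'))
for i in range(4):
    s=get_state();fo.append(s['force']);grab_frame('wrist')
print(np.mean(fo,0),np.mean(fo,0)@n)
cv2.imwrite('pics/i6.png',cv2.resize(fi['frame'][230:400,330:520,::-1],None,fx=4,fy=4,interpolation=cv2.INTER_CUBIC)[:600])
cv2.imwrite('pics/s6.png',cv2.resize(fs['frame'][110:240,110:250,::-1],None,fx=4.5,fy=4.5,interpolation=cv2.INTER_CUBIC))
```

```text
17.375 [ 0.5242898  -0.31474824  0.20178933] [-0.18  0.07 -0.87  0.89 -0.35  0.18]
tool-frame offset mm [ 18.39990216   7.69304964 -67.11531308] [ 0.01494672  0.01005045 -0.00728485]
[-0.17389187  0.20679969  0.08238802] 0.20017199793021925
```

View pics/i6.png

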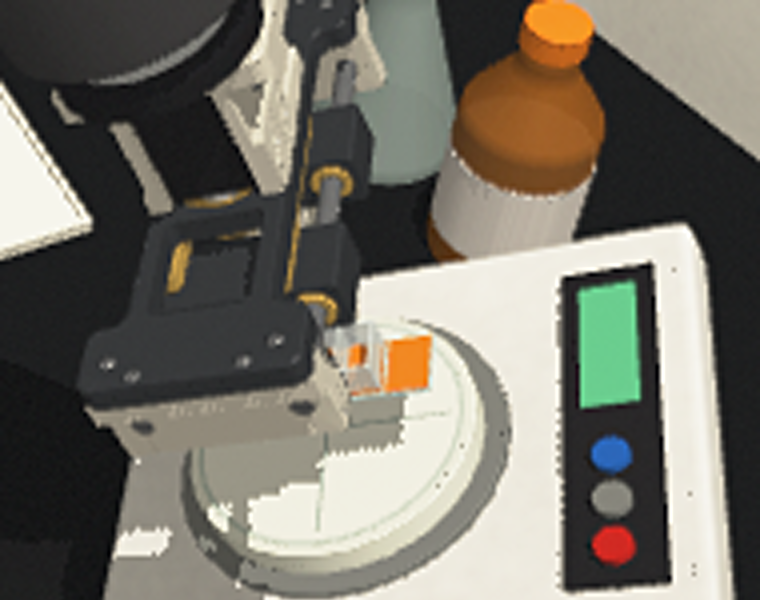

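View pics/s6.png

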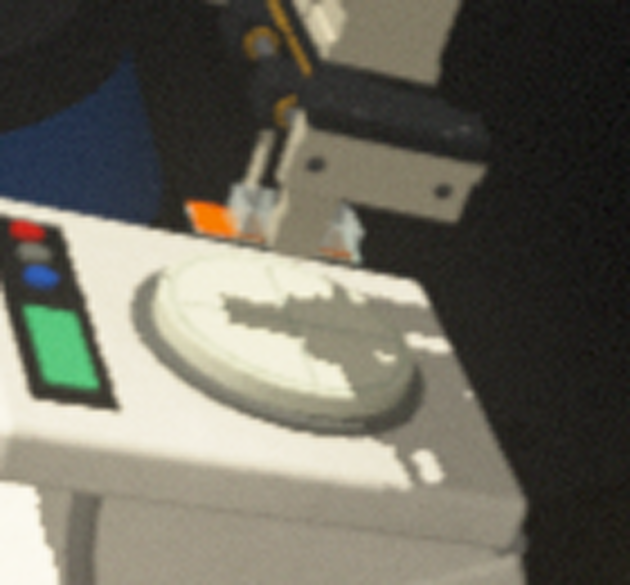

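View pics/wrist6.png

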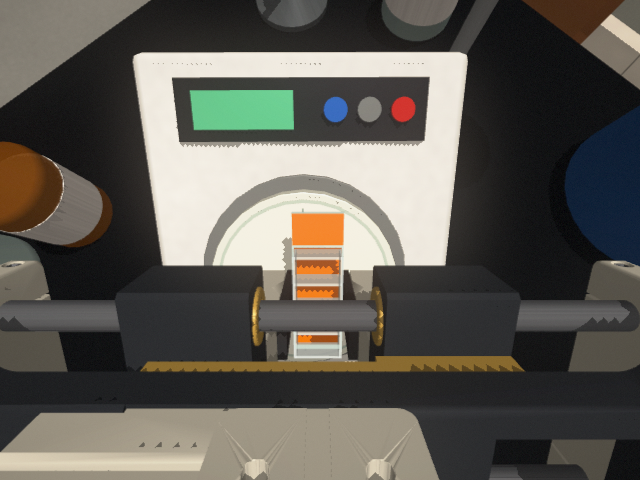

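The commanded turn was clipped, so the tool is still short of the goal, at a safe height. I'll plan the rest in smaller steps.

Run:
```python
from tgt import *
plan(C+n*.055,RT,n=5)
```

```text
-3.5 -1.7 2.3 0.003 0.002 -0.001; -3.5 -1.6 2.4 0.003 0.002 -0.001; -3.5 -1.6 2.3 0.004 0.002 -0.002; -3.5 -1.7 2.3 0.003 0.003 -0.001; -3.6 -1.6 2.4 0.003 0.002 -0.001
```

>>> step_arm(
  commands="-3.5 -1.7 2.3 0.003 0.002 -0.001; -3.5 -1.6 2.4 0.003 0.002 -0.001; -3.5 -1.6 2.3 0.004 0.002 -0.002; -3.5 -1.7 2.3 0.003 0.003 -0.001; -3.6 -1.6 2.4 0.003 0.002 -0.001; 0 0 0 0 0 0; 0 0 0 0 0 0",
)

```text
t: 18.6
eef_pos: [0.5219, -0.3024, 0.1825]
ee_rot: [3.141, -0.496, -0.76]
force: [0.1, -0.3, -1.5]
width: 0.0236
```

Run:
```python
from tgt import *
import pickle
s=get_state();print(s['t'],s['eef_pos'],s['q'].round(2))
d=RT.T@(np.array(s['eef_pos'])-C)*1000;print('tool-frame offset mm',d,Rn.from_matrix(Rt(s).T@RT).as_rotvec())
f=grab_frame('wrist');save(f,'wrist7.png')
pickle.dump((f,s),open('w7.pkl','wb'))
cv2.imwrite('pics/w7c.png',cv2.resize(f['frame'][30:280,110:490,::-1],None,fx=2.1,fy=2.1,interpolation=cv2.INTER_CUBIC))
```

```text
18.6 [ 0.52186921 -0.3024403   0.18246385] [-0.27  0.07 -0.95  1.17 -0.25 -0.03]
tool-frame offset mm [  0.21113521   0.43140654 -54.98040359] [ 0.0004125  -0.0005314  -0.00058368]
```

View pics/w7c.png

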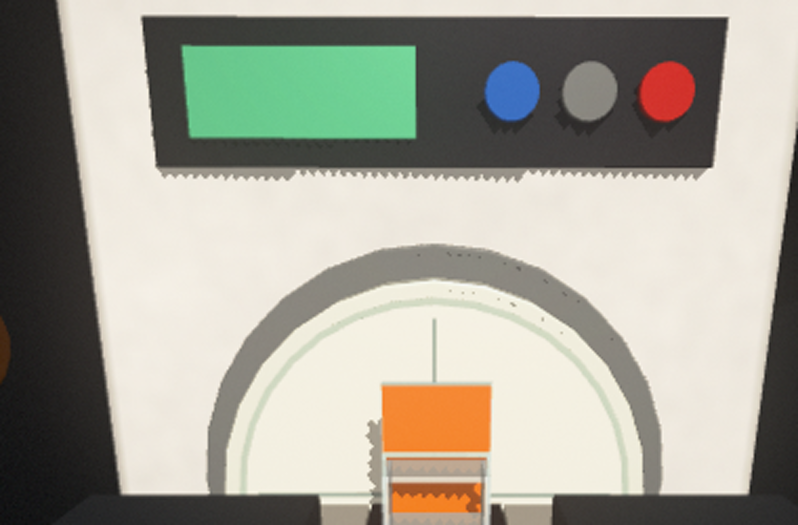

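Run:
```python
from tgt import *
import pickle
f,s=pickle.load(open('w7.pkl','rb'))
g=cv2.cvtColor(f['frame'],cv2.COLOR_RGB2GRAY).astype(float)
Ki=np.linalg.inv(K(f));T=np.array(f['tool_from_camera'])
def line(rows,lo,hi,sign,thr=110):
    pts=[]
    for r in rows:
        v=g[r,lo:hi]
        idx=np.where((v[:-1]<thr)&(v[1:]>=thr))[0] if sign>0 else np.where((v[:-1]>=thr)&(v[1:]<thr))[0]
        if len(idx): i=idx[0] if sign>0 else idx[-1]; pts.append((lo+i+(thr-v[i])/(v[i+1]-v[i]),r))
    p=np.array(pts);c=np.polyfit(p[:,1],p[:,0],1);e=p[:,0]-np.polyval(c,p[:,1]);k=abs(e)<1;c=np.polyfit(p[k,1],p[k,0],1);print(c,k.sum(),len(p),e[k].std());return c
def L(c): # x = a*y+b
    return np.cross([np.polyval(c,0),0,1],[np.polyval(c,200),200,1])
A=line(range(60,255),100,180,1);B=line(range(60,255),440,500,-1)
C1=line(range(42,105),160,200,-1);D1=line(range(42,105),430,470,1)
for n_,(a,b) in {'house':(A,B),'strip':(C1,D1)}.items():
    v=np.cross(L(a),L(b));d=T[:3,:3]@Ki@v;d/=np.linalg.norm(d);d*=np.sign(d[0]);print(n_,'xp in tool',d.round(4))
```

```text
[1.28804630e-01 1.32591406e+02] 157 195 0.30052485601764384
[-1.31150848e-01  5.00891946e+02] 195 195 0.1141466898133253
[9.99036648e-02 1.73378973e+02] 63 63 0.15046583747086975
[-1.02946695e-01  4.59876910e+02] 63 63 0.06904559036025353
house xp in tool [ 1.      0.0012 -0.0065]
strip xp in tool [ 1.      0.0017 -0.0075]
```

The vanishing points of the housing and strip edges put the up-slope direction within 0.4° of the tool x axis, so the tilt is good. I'll descend to a small gap.

>>> step_arm(
  commands="0 -0.1 4 0 0 0; 0 -0.1 5 0 0 0; 0 -0.1 5 0 0 0; 0 -0.1 4 0 0 0; 0 -0.1 2 0 0 0; 0 0 0 0 0 0; 0 0 0 0 0 0",
)

```text
t: 19.52
eef_pos: [0.5293, -0.3084, 0.1649]
ee_rot: [-3.142, -0.496, -0.759]
force: [-0.6, -0.4, -0.0]
width: 0.0235
```

```bash
cat > chk.py <<'E'
from tgt import *
import pickle,sys
s=get_state();print(s['t'],s['q'].round(2),s['width'])
d=RT.T@(np.array(s['eef_pos'])-C)*1000;print('tool-frame offset mm',d.round(2),Rn.from_matrix(Rt(s).T@RT).as_rotvec().round(4))
fo=[];
f=grab_frame('wrist');fi=grab_frame('side');fs=grab_frame('scene');fo.append(get_state()['force'])
for i in range(3): grab_frame('wrist'); fo.append(get_state()['force'])
print('F',np.mean(fo,0).round(2),'Fn',(np.mean(fo,0)@n).round(2))
pickle.dump((f,s,fi,fs),open('wc.pkl','wb'))
k=sys.argv[1]
cv2.imwrite(f'pics/w{k}.png',cv2.resize(f['frame'][30:280,190:440,::-1],None,fx=2.4,fy=2.4,interpolation=cv2.INTER_CUBIC))
cv2.imwrite(f'pics/is{k}.png',np.hstack([cv2.resize(fi['frame'][300:400,360:480,::-1],(400,333),interpolation=cv2.INTER_CUBIC),cv2.resize(fs['frame'][135:235,125:245,::-1],(400,333),interpolation=cv2.INTER_CUBIC)]))
E
python3 chk.py 8
```

```text
19.525 [-0.41  0.11 -0.98  1.49 -0.17 -0.23] 0.02347916054638372
tool-frame offset mm [  0.15  -0.36 -35.02] [ 0.0001 -0.0006 -0.0002]
F [ 0.24 -0.28  0.32] Fn 0.11
```

View pics/w8.png

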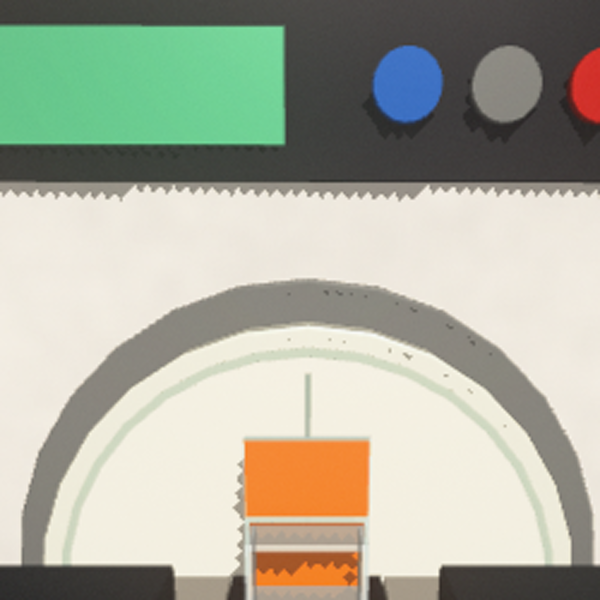

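View pics/is8.png

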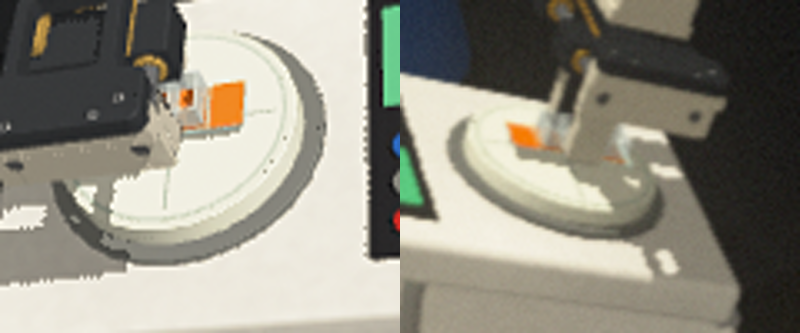

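Checks look good here, but joint 4 is at 1.49 (limit 1.67) and joint 3 is at -0.98 (limit -1.02). I'll fit a kinematic model to the logged poses before going further.

```bash
cat > kin.py <<'E'
from tgt import *
import pickle
from scipy.optimize import least_squares
def rx(a):return Rn.from_rotvec([a,0,0]).as_matrix()
def ry(a):return Rn.from_rotvec([0,a,0]).as_matrix()
def rz(a):return Rn.from_rotvec([0,0,a]).as_matrix()
# arm plane frame: x radial, z up, y left; q2 leans upper arm forward
def fk(q,p):
    h,r0,off,L2,ex,L3,d,dx=p
    R=rz(q[0]); pos=R@np.array([r0,off,h])
    R2=R@ry(q[1]); pos=pos+R2@np.array([ex,0,L2])
    phi=np.pi/2-q[1]+q[2]
    # forearm dir: angle phi from down, forward
    F=R@ry(-phi)@rx(np.pi)           # z axis along forearm (down when phi=0)
    F=F@rz(S[0]*q[3]); pos=pos+F@np.array([0,0,L3])
    G=F@ry(S[1]*q[4]); 
    G=G@rz(S[2]*q[5]+S[3]); pos=pos+G@np.array([dx,0,d])
    return pos,G
S=[1,-1,-1,np.pi/2]
E
cat > kfit.py <<'E'
import kin
from kin import *
import itertools
D=[]
for k in ['w1','w3','w5','w6','w7','wc']:
    x=pickle.load(open(k+'.pkl','rb'));s=x[1];D.append((np.array(s['q']),np.array(s['eef_pos']),Rt(s)))
D.append((np.array([1.5361,.35936,.01106,-.00033,-1.2241,-.28807]),np.array([.21401,.6397,.25064]),Rn.from_euler('xyz',[3.13996,0,-.3229]).as_matrix()))
best=None
for a,b,c in itertools.product([1,-1],[1,-1],[1,-1]):
  for off in np.arange(0,2*np.pi,np.pi/2):
    kin.S=[a,b,c,off]
    e=sum(Rn.from_matrix(fk(q,np.zeros(8))[1].T@R).magnitude() for q,_,R in D)
    if best is None or e<best[0]: best=(e,[a,b,c,off])
print(best);kin.S=best[1]
o=least_squares(lambda p:np.concatenate([fk(q,p)[0]-P for q,P,_ in D]),[.4,0,-.19,.4,0,.4,.2,0])
print(o.x.round(4),abs(o.fun).max()*1000)
pickle.dump((kin.S,o.x),open('kin.pkl','wb'))
def ik(P,R,q0):
    lo=[-3.07,-1.43,-1.3,-3.03,-3.05,-3.03];hi=[3.07,2.12,1.25,3.03,0.,3.03]
    def r(q):
        p,G=fk(q,o.x);return np.r_[(p-P)*10,Rn.from_matrix(G.T@R).as_rotvec()]
    z=least_squares(r,np.clip(q0,np.array(lo)+1e-6,np.array(hi)-1e-6),bounds=(lo,hi),xtol=1e-12,ftol=1e-12,gtol=1e-12);return z.x,abs(z.fun).max()
q0=D[5][0]
for dl in [0,4,8,12,16,20]:
  for h in [.055,.0285,.0245]:
    u=np.radians(dl)   # tool made more vertical by dl about level axis; pivot = slide bottom centre-ish grasp 10mm above
    R=RT@ry(-u); pivot=C+n*(h-.0285+.010); P=pivot-R@np.array([0,0,.0185])
    q,e=ik(P,R,q0); print(dl,h,q.round(3),f'{e:.1e}', 'toolz',R[:,2].round(3))
E
python3 kfit.py
```

```text
(0.0001598021740303247, [-1, 1, -1, np.float64(1.5707963267948966)])
[-0.0817  0.2956 -0.0699  0.7897 -0.195   0.276   0.3819  0.1116] 73.8319755602177
0 0.055 [-0.122  0.191 -1.102  1.991 -0.315 -1.017] 4.2e-14 toolz [ 0.345 -0.327 -0.88 ]
0 0.0285 [-0.159  0.332 -1.3    2.6   -0.511 -1.639] 3.6e-02 toolz [ 0.345 -0.327 -0.88 ]
0 0.0245 [-0.166  0.341 -1.3    2.614 -0.509 -1.647] 4.6e-02 toolz [ 0.345 -0.327 -0.88 ]
4 0.055 [-0.158  0.149 -0.932  1.071 -0.269 -0.043] 2.5e-15 toolz [ 0.3   -0.284 -0.911]
4 0.0285 [-0.178  0.255 -1.112  2.168 -0.278 -1.155] 1.1e-15 toolz [ 0.3   -0.284 -0.911]
4 0.0245 [-0.181  0.279 -1.153  2.336 -0.318 -1.327] 2.0e-14 toolz [ 0.3   -0.284 -0.911]
8 0.055 [-0.193  0.139 -0.814  0.552 -0.365  0.512] 4.4e-15 toolz [ 0.253 -0.24  -0.937]
8 0.0285 [-0.211  0.212 -0.94   1.03  -0.214  0.031] 2.2e-15 toolz [ 0.253 -0.24  -0.937]
8 0.0245 [-0.214  0.225 -0.962  1.18  -0.197 -0.12 ] 8.0e-14 toolz [ 0.253 -0.24  -0.937]
12 0.055 [-0.226  0.142 -0.717  0.313 -0.484  0.776] 1.1e-15 toolz [ 0.205 -0.194 -0.959]
12 0.0285 [-0.242  0.202 -0.822  0.449 -0.328  0.643] 5.6e-16 toolz [ 0.205 -0.194 -0.959]
12 0.0245 [-0.244  0.212 -0.839  0.485 -0.303  0.607] 2.5e-15 toolz [ 0.205 -0.194 -0.959]
16 0.055 [-0.257  0.153 -0.633  0.184 -0.602  0.926] 4.4e-15 toolz [ 0.156 -0.148 -0.977]
16 0.0285 [-0.271  0.205 -0.725  0.229 -0.459  0.886] 1.1e-15 toolz [ 0.156 -0.148 -0.977]
16 0.0245 [-0.273  0.214 -0.739  0.24  -0.437  0.876] 1.7e-15 toolz [ 0.156 -0.148 -0.977]
20 0.055 [-0.285  0.171 -0.558  0.102 -0.714  1.024] 1.1e-15 toolz [ 0.106 -0.101 -0.989]
20 0.0285 [-0.298  0.217 -0.641  0.118 -0.584  1.015] 1.1e-15 toolz [ 0.106 -0.101 -0.989]
20 0.0245 [-0.3    0.225 -0.654  0.122 -0.564  1.013] 1.1e-14 toolz [ 0.106 -0.101 -0.989]
```

```bash
python3 - <<'E'
t=open('kin.py').read()
t=t.replace("h,r0,off,L2,ex,L3,d,dx=p","h,r0,off,L2,ex,L3,d,dx,a3,dy=p").replace("F=F@rz(S[0]*q[3]); pos=pos+F@np.array([0,0,L3])","pos=pos+F@np.array([a3,0,L3]); F=F@rz(S[0]*q[3])").replace("[dx,0,d]","[dx,dy,d]")
open('kin.py','w').write(t)
k=open('kfit.py').read().replace("np.zeros(8)","np.zeros(10)").replace("[.4,0,-.19,.4,0,.4,.2,0])","[.4,0,-.19,.4,0,.4,.2,0,0,0],loss='linear')")
k=k.replace("np.concatenate([fk(q,p)[0]-P for q,P,_ in D])","np.r_[np.concatenate([fk(q,p)[0]-P for q,P,_ in D]),1e-4*np.array([p[4],p[1],p[7],p[9]])]")
open('kfit.py','w').write(k)
E
python3 kfit.py
```

```text
(0.0001598021740303247, [-1, 1, -1, np.float64(1.5707963267948966)])
[-0.7682  0.1764 -0.072   1.065  -0.1425  0.1715  0.1799  0.1351  0.2213
  0.0042] 70.49409505147763
0 0.055 [-0.221  0.084 -0.93   1.12  -0.275 -0.018] 3.3e-15 toolz [ 0.345 -0.327 -0.88 ]
0 0.0285 [-0.236  0.098 -1.002  1.44  -0.242 -0.335] 1.9e-15 toolz [ 0.345 -0.327 -0.88 ]
0 0.0245 [-0.239  0.101 -1.013  1.495 -0.24  -0.389] 6.2e-15 toolz [ 0.345 -0.327 -0.88 ]
4 0.055 [-0.231  0.09  -0.873  0.742 -0.313  0.365] 1.4e-15 toolz [ 0.3   -0.284 -0.911]
4 0.0285 [-0.246  0.103 -0.945  0.958 -0.251  0.153] 1.1e-15 toolz [ 0.3   -0.284 -0.911]
4 0.0245 [-0.248  0.106 -0.956  1.    -0.242  0.112] 1.4e-15 toolz [ 0.3   -0.284 -0.911]
8 0.055 [-0.242  0.098 -0.816  0.478 -0.384  0.633] 1.7e-15 toolz [ 0.253 -0.24  -0.937]
8 0.0285 [-0.256  0.11  -0.889  0.59  -0.306  0.526] 1.4e-15 toolz [ 0.253 -0.24  -0.937]
8 0.0245 [-0.259  0.112 -0.899  0.613 -0.295  0.505] 5.6e-16 toolz [ 0.253 -0.24  -0.937]
12 0.055 [-0.254  0.107 -0.76   0.306 -0.47   0.808] 2.2e-15 toolz [ 0.205 -0.194 -0.959]
12 0.0285 [-0.268  0.118 -0.833  0.36  -0.388  0.761] 1.1e-15 toolz [ 0.205 -0.194 -0.959]
12 0.0245 [-0.27   0.12  -0.844  0.37  -0.376  0.752] 1.1e-15 toolz [ 0.205 -0.194 -0.959]
16 0.055 [-0.266  0.118 -0.705  0.191 -0.564  0.925] 1.1e-15 toolz [ 0.156 -0.148 -0.977]
16 0.0285 [-0.279  0.128 -0.779  0.216 -0.481  0.908] 5.6e-16 toolz [ 0.156 -0.148 -0.977]
16 0.0245 [-0.281  0.13  -0.79   0.221 -0.468  0.905] 3.3e-15 toolz [ 0.156 -0.148 -0.977]
20 0.055 [-0.279  0.13  -0.652  0.11  -0.662  1.008] 3.3e-15 toolz [ 0.106 -0.101 -0.989]
20 0.0285 [-0.291  0.139 -0.726  0.121 -0.578  1.006] 2.8e-15 toolz [ 0.106 -0.101 -0.989]
20 0.0245 [-0.293  0.141 -0.737  0.123 -0.566  1.005] 8.3e-16 toolz [ 0.106 -0.101 -0.989]
```

```bash
python3 - <<'E'
t=open('kin.py').read()
t=t.replace("a3,dy=p","a3,wx,wy=p").replace("F=F@rz(S[0]*q[3])\n","F=F@rz(S[0]*q[3]); pos=pos+F@np.array([wx,wy,0])\n").replace("[dx,dy,d]","[dx,0,d]")
open('kin.py','w').write(t)
k=open('kfit.py').read().replace("np.zeros(10)","np.zeros(11)").replace("[.4,0,-.19,.4,0,.4,.2,0,0,0]","[.4,0,-.19,.4,0,.4,.2,0,0,0,0]").replace("1e-4*np.array([p[4],p[1],p[7],p[9]])","1e-3*np.array([p[4],p[1],p[7],p[8]*.1,p[9]])")
k=k.replace("pickle.dump(","print(np.round(1000*o.fun[:21].reshape(7,3),1));pickle.dump(")
open('kfit.py','w').write(k)
E
python3 kfit.py
```

```text
(0.0001598021740303247, [-1, 1, -1, np.float64(1.5707963267948966)])
[ 0.1988 -0.      0.      0.6016  0.      0.4636  0.353   0.      0.
  0.      0.1918] 0.0017468335567483173
[[-0. -0. -0.]
 [-0.  0.  0.]
 [-0.  0. -0.]
 [ 0.  0.  0.]
 [-0.  0.  0.]
 [ 0. -0. -0.]
 [ 0.  0.  0.]]
0 0.055 [-0.265  0.074 -0.954  1.17  -0.247 -0.03 ] 1.1e-15 toolz [ 0.345 -0.327 -0.88 ]
0 0.0285 [-0.467  0.121 -0.98   1.623 -0.138 -0.312] 1.1e-14 toolz [ 0.345 -0.327 -0.88 ]
0 0.0245 [-0.507  0.128 -0.978  1.717 -0.12  -0.37 ] 3.3e-15 toolz [ 0.345 -0.327 -0.88 ]
4 0.055 [-0.13   0.1   -0.818  0.7   -0.387  0.322] 1.1e-15 toolz [ 0.3   -0.284 -0.911]
4 0.0285 [-0.188  0.146 -0.855  0.842 -0.304  0.223] 2.2e-15 toolz [ 0.3   -0.284 -0.911]
4 0.0245 [-0.199  0.153 -0.861  0.871 -0.291  0.202] 5.6e-16 toolz [ 0.3   -0.284 -0.911]
8 0.055 [-0.104  0.128 -0.69   0.45  -0.51   0.547] 1.1e-15 toolz [ 0.253 -0.24  -0.937]
8 0.0285 [-0.129  0.174 -0.71   0.499 -0.443  0.514] 1.4e-15 toolz [ 0.253 -0.24  -0.937]
8 0.0245 [-0.134  0.181 -0.713  0.508 -0.433  0.508] 2.2e-15 toolz [ 0.253 -0.24  -0.937]
12 0.055 [-0.113  0.159 -0.578  0.296 -0.624  0.702] 1.1e-15 toolz [ 0.205 -0.194 -0.959]
12 0.0285 [-0.131  0.204 -0.589  0.315 -0.566  0.694] 1.1e-15 toolz [ 0.205 -0.194 -0.959]
12 0.0245 [-0.133  0.211 -0.591  0.318 -0.558  0.692] 4.7e-15 toolz [ 0.205 -0.194 -0.959]
16 0.055 [-0.133  0.192 -0.48   0.19  -0.731  0.814] 1.1e-15 toolz [ 0.156 -0.148 -0.977]
16 0.0285 [-0.148  0.235 -0.486  0.197 -0.68   0.817] 5.6e-16 toolz [ 0.156 -0.148 -0.977]
16 0.0245 [-0.15   0.242 -0.487  0.198 -0.673  0.817] 1.9e-14 toolz [ 0.156 -0.148 -0.977]
20 0.055 [-0.158  0.227 -0.392  0.112 -0.834  0.899] 1.1e-15 toolz [ 0.106 -0.101 -0.989]
20 0.0285 [-0.171  0.269 -0.395  0.115 -0.788  0.906] 8.3e-16 toolz [ 0.106 -0.101 -0.989]
20 0.0245 [-0.173  0.275 -0.395  0.115 -0.781  0.908] 2.2e-15 toolz [ 0.106 -0.101 -0.989]
```

The kinematic fit is exact to microns. With the slide square in the jaws, the pressed pose needs joint 4 = 1.72, past its 1.67 limit. With the tool 5° more upright, joint 4 is about 0.75, which leaves good margin. I'll tilt the tool back 5° and hold loosely, so the slide pivots about the jaw axis and goes flush on the platform. Then I'll tighten the grip.

```bash
sed -i 's/^for dl in.*/if 0:/;' kfit.py
python3 - <<'E'
t=open('tgt.py').read()+"""
from kin import ry
R5=RT@ry(-np.radians(5))
def tcp(g,dx=0.,dy=0.): # g: height of slide underside centre above free platform top (m)
    return C+n*(g+.010)+xp*dx+yp*dy-R5@np.array([0,0,.01875])
"""
t=t.replace("from plan import *","from plan import *",1)
open('tgt.py','w').write(t)
k=open('kin.py').read().replace("from tgt import *","from plan import *");open('kin.py','w').write(k)
E
python3 - <<'E'
from tgt import *
c=plan(tcp(.009),R5,n=6)
c=plan(tcp(.003),R5,n=3,cur=c)
E
```

```text
0.3 0.1 -0.5 0 -0.015 0; 0.3 0.1 -0.4 0 -0.014 0; 0.2 0 -0.5 0 -0.015 0; 0.3 0.1 -0.4 0 -0.014 0; 0.3 0.1 -0.5 0 -0.015 0; 0.2 0.1 -0.5 0 -0.015 0
0.2 -0 2 0 0 0; 0.2 -0 2 0 0 0; 0.2 -0 2 0 0 0
```

>>> step_arm(
  commands="0.3 0.1 -0.5 0 -0.015 0; 0.3 0.1 -0.4 0 -0.014 0; 0.2 0 -0.5 0 -0.015 0; 0.3 0.1 -0.4 0 -0.014 0; 0.3 0.1 -0.5 0 -0.015 0; 0.2 0.1 -0.5 0 -0.015 0; 0 0 0 0 0 0; 0 0 0 0 0 0",
  grip_force=8,
)

```text
t: 20.82
eef_pos: [0.5288, -0.3087, 0.1677]
ee_rot: [3.141, -0.408, -0.759]
force: [0.7, -0.6, -0.2]
width: 0.0241
```

```bash
cat > chk2.py <<'E'
from tgt import *
import pickle,sys
s=get_state();print(s['t'],s['q'].round(3),s['width'].round(4))
d=RT.T@(np.array(s['eef_pos'])-tcp(0))*1000;print('offset from contact pose, platform axes x,-y,-n mm',d.round(2),'rot',Rn.from_matrix(Rt(s).T@R5).as_rotvec().round(4))
fo=[s['force']]
f=grab_frame('wrist');fi=grab_frame('side');fs=grab_frame('scene');fo.append(get_state()['force'])
for i in range(3): grab_frame('wrist'); fo.append(get_state()['force'])
print('F',np.mean(fo,0).round(2),'Fn',(np.array(fo)@n).round(2),(np.mean(fo,0)@n).round(2))
pickle.dump((f,s,fi,fs),open('wc.pkl','wb'))
k=sys.argv[1]
cv2.imwrite(f'pics/v{k}.png',np.hstack([cv2.resize(fi['frame'][305:385,365:465,::-1],(400,320),interpolation=cv2.INTER_CUBIC),cv2.resize(f['frame'][130:270,230:405,::-1],(400,320),interpolation=cv2.INTER_CUBIC)]))
cv2.imwrite(f'pics/vs{k}.png',cv2.resize(fs['frame'][140:230,120:240,::-1],(640,480),interpolation=cv2.INTER_CUBIC))
E
python3 chk2.py 9
```

```text
Traceback (most recent call last):
  File "chk2.py", line 3, in <module>
    s=get_state();print(s['t'],s['q'].round(3),s['width'].round(4))
                                               ^^^^^^^^^^^^^^^^
AttributeError: 'float' object has no attribute 'round'
```

```bash
sed -i "s/s\['width'\].round(4)/round(s['width'],4)/" chk2.py; python3 chk2.py 9
```

```text
20.825 [-0.145  0.137 -0.805  0.688 -0.369  0.342] 0.0241
offset from contact pose, platform axes x,-y,-n mm [-0.27  0.22 -8.89] rot [0.0003 0.0004 0.0001]
F [-0.4  -0.33  0.11] Fn [-0.64  0.97  0.35  0.4  -0.44] 0.13
```

View pics/v9.png

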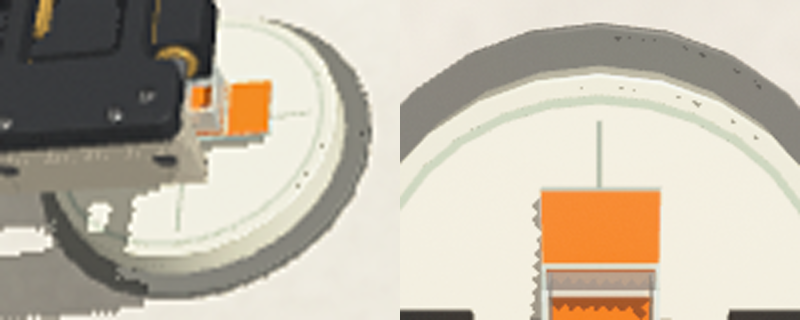

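>>> step_arm(
  commands="0.2 0 2 0 0 0; 0.1 0 1 0 0 0; 0 0 0 0 0 0; 0.1 0 1 0 0 0; 0 0 0 0 0 0; 0 0 0 0 0 0",
)

```text
t: 21.88
eef_pos: [0.5303, -0.3101, 0.1644]
ee_rot: [3.141, -0.408, -0.759]
force: [0.3, -0.7, -0.1]
width: 0.0245
```

>>> step_arm(
  commands="0.1 0 1 0 0 0; 0 0 0 0 0 0; 0.1 0 1 0 0 0; 0 0 0 0 0 0; 0 0 0 0 0 0",
)

```text
t: 22.5
eef_pos: [0.531, -0.3108, 0.1627]
ee_rot: [3.142, -0.408, -0.759]
force: [-0.3, 1.0, 1.5]
width: 0.0238
```

```bash
python3 chk2.py 10
```

```text
22.5 [-0.156  0.147 -0.811  0.713 -0.351  0.325] 0.0238
offset from contact pose, platform axes x,-y,-n mm [ 0.08  0.19 -3.  ] rot [ 0.0001  0.0003 -0.0002]
F [-0.99  0.62  0.69] Fn [1.76 0.9  1.08 1.25 0.77] 1.15
```

View pics/v10.png

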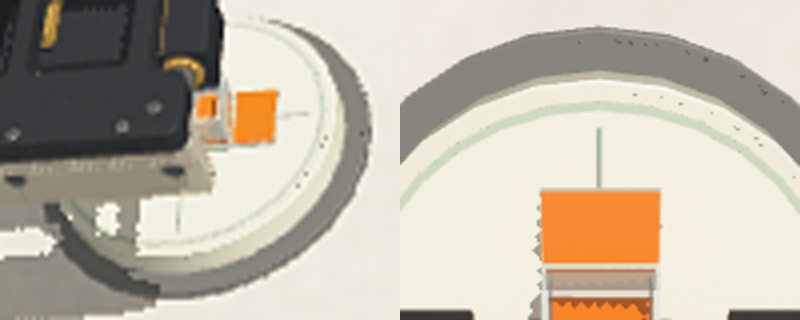

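The upper edge has just touched at 3.0 mm nominal, as the wedge geometry predicts (3.3 mm), so the platform height estimate is right. I'll keep pressing and watch the pivot.

>>> step_arm(
  commands="0.1 0 1 0 0 0; 0 0 0 0 0 0; 0.1 0 1 0 0 0; 0 0 0 0 0 0; 0.1 0 1 0 0 0; 0 0 0 0 0 0; 0 0 0 0 0 0",
)

```text
t: 23.68
eef_pos: [0.532, -0.3118, 0.1599]
ee_rot: [3.141, -0.408, -0.759]
force: [-2.2, 1.9, 1.9]
width: 0.024
```

```bash
python3 chk2.py 11
```

```text
23.675 [-0.162  0.153 -0.815  0.728 -0.342  0.314] 0.024
offset from contact pose, platform axes x,-y,-n mm [0.01 0.23 0.12] rot [ 0.0002  0.0005 -0.0001]
F [-1.78  1.58  1.41] Fn [3.07 2.76 1.55 2.27 2.21] 2.37
```

View pics/v11.png

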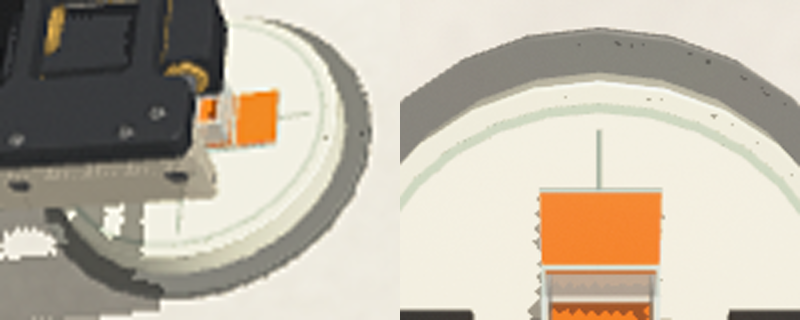

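View pics/vs11.png

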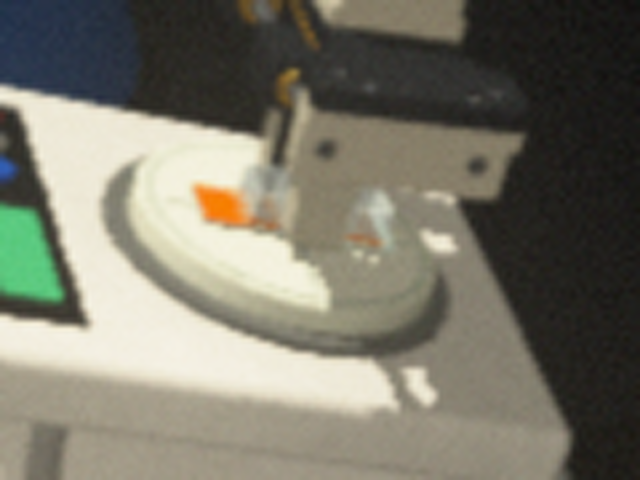

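>>> step_arm(
  commands="0.1 0 1 0 0 0; 0 0 0 0 0 0; 0.1 0 1 0 0 0; 0 0 0 0 0 0; 0 0 0 0 0 0",
)

```text
t: 24.6
eef_pos: [0.5329, -0.3125, 0.1582]
ee_rot: [-3.142, -0.408, -0.759]
force: [-1.6, 1.4, 0.9]
width: 0.0241
```

```bash
python3 chk2.py 12
python3 - <<'E'
import pickle,cv2
f,s,fi,fs=pickle.load(open('wc.pkl','rb'))
cv2.imwrite('pics/vi12.png',cv2.resize(fi['frame'][305:385,390:470,::-1],None,fx=7,fy=7,interpolation=cv2.INTER_CUBIC))
E
```

```text
24.6 [-0.166  0.156 -0.817  0.738 -0.336  0.307] 0.0241
offset from contact pose, platform axes x,-y,-n mm [0.16 0.13 2.08] rot [ 0.      0.0003 -0.0002]
F [-1.44  1.49  1.57] Fn [1.81 2.48 2.06 2.69 2.81] 2.37
```

View pics/vi12.png

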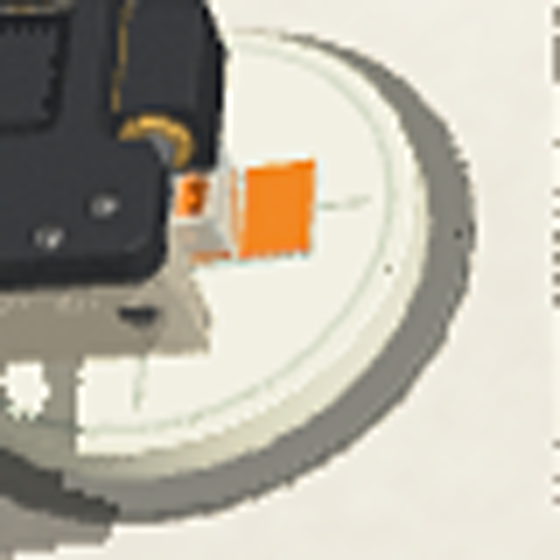

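View pics/vs12.png

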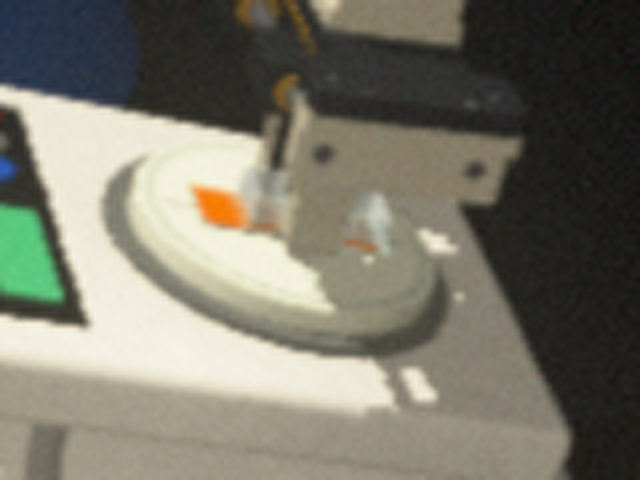

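Fn stayed at 2.4 N over the last 2 mm, so either the slide is still pivoting or it is slipping up in the loose jaws. I'll measure the slide's pose in the hand from the wrist picture.

Run:
```python
from tgt import *
import pickle
f,s,fi,fs=pickle.load(open('wc.pkl','rb'));T=np.linalg.inv(np.array(f['tool_from_camera']))
def pj(P):
    p=K(f)@(T[:3,:3]@np.array(P)+T[:3,3]);return (p[:2]/p[2]).round(1)
for deg in [0,2.5,5]:
  for slip in [0,.001,.002]:
    a=np.radians(deg);o=[]
    for x,z in [(38,26.5),(20,26.5),(20,12.5),(-34,12.5)]:
        v=ry(a)@np.array([x,0,z-18.75]);z2=v[2]+18.75-slip*1000
        o+= [pj((v[0]/1000,0,z2/1000))[1], (pj((v[0]/1000,.013,z2/1000))-pj((v[0]/1000,-.013,z2/1000)))[0].round(1)]
    print(deg,slip,o)
for k in ['w5','wc']:
    g=pickle.load(open(k+'.pkl','rb'))[0]['frame']
    cv2.imwrite(f'pics/h_{k}.png',cv2.resize(g[190:370,270:366,::-1],None,fx=3.3,fy=3.3,interpolation=cv2.INTER_CUBIC))
a=cv2.imread('pics/h_w5.png');b=cv2.imread('pics/h_wc.png');cv2.imwrite('pics/h12.png',np.hstack([a,b]))
```

```text
0 0 [np.float64(214.8), np.float64(53.1), np.float64(249.8), np.float64(51.6), np.float64(259.2), np.float64(56.1), np.float64(359.9), np.float64(51.4)]
0 0.001 [np.float64(215.2), np.float64(53.4), np.float64(250.4), np.float64(51.9), np.float64(259.9), np.float64(56.4), np.float64(361.1), np.float64(51.6)]
0 0.002 [np.float64(215.7), np.float64(53.8), np.float64(251.1), np.float64(52.2), np.float64(260.6), np.float64(56.8), np.float64(362.4), np.float64(52.0)]
2.5 0 [np.float64(214.9), np.float64(53.6), np.float64(249.8), np.float64(51.9), np.float64(260.4), np.float64(56.4), np.float64(358.5), np.float64(50.9)]
2.5 0.001 [np.float64(215.4), np.float64(54.0), np.float64(250.4), np.float64(52.1), np.float64(261.1), np.float64(56.7), np.float64(359.7), np.float64(51.2)]
2.5 0.002 [np.float64(215.8), np.float64(54.3), np.float64(251.0), np.float64(52.5), np.float64(261.9), np.float64(57.1), np.float64(360.9), np.float64(51.4)]
5 0 [np.float64(215.2), np.float64(54.2), np.float64(249.8), np.float64(52.1), np.float64(261.7), np.float64(56.6), np.float64(357.0), np.float64(50.5)]
5 0.001 [np.float64(215.6), np.float64(54.6), np.float64(250.4), np.float64(52.5), np.float64(262.4), np.float64(57.0), np.float64(358.2), np.float64(50.7)]
5 0.002 [np.float64(216.1), np.float64(54.9), np.float64(251.0), np.float64(52.8), np.float64(263.2), np.float64(57.3), np.float64(359.4), np.float64(51.0)]
```

View pics/h12.png

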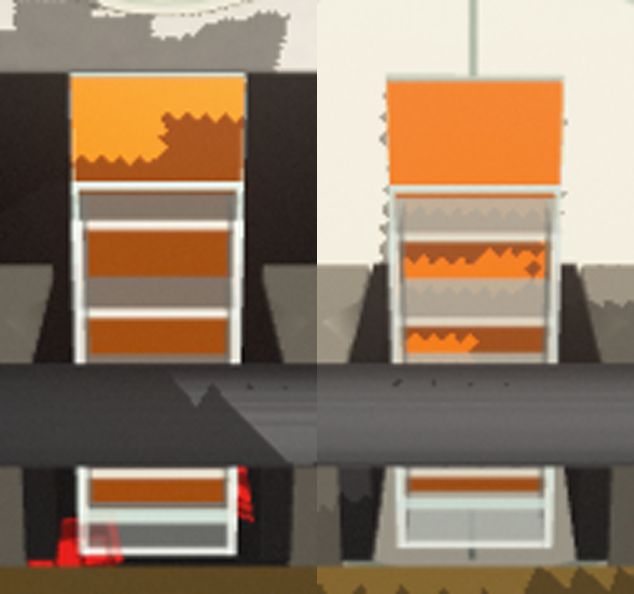

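Against the earlier in-hand picture, the edges moved by +0.9, +0.9 and −2.1 px. That matches a pivot of about 5° with roughly 1 mm of slip (flush predicts +0.7, +0.5, −2.0), so the slide is flush and just slipping. I'll tighten the grip and press on.

>>> step_arm(
  commands="0 0 0 0 0 0; 0 0 0 0 0 0; 0.1 0 1 0 0 0; 0 0 0 0 0 0; 0.1 0 1 0 0 0; 0 0 0 0 0 0; 0 0 0 0 0 0",
  grip_force=30,
)

```text
t: 25.78
eef_pos: [0.5336, -0.3131, 0.1565]
ee_rot: [3.142, -0.408, -0.759]
force: [-2.2, 2.2, 3.2]
width: 0.0237
```

```bash
python3 chk2.py 13
```

```text
25.775 [-0.17   0.16  -0.82   0.748 -0.33   0.3  ] 0.0237
offset from contact pose, platform axes x,-y,-n mm [0.17 0.15 4.08] rot [ 0.      0.0003 -0.0001]
F [-2.09  2.24  3.39] Fn [4.3  4.77 4.33 4.35 4.44] 4.44
```

>>> step_arm(
  commands="0.1 0 0.8 0 0 0; 0 0 0 0 0 0; 0 0 0 0 0 0; 0 0 0 0 0 0",
)

```text
t: 26.58
eef_pos: [0.5338, -0.3135, 0.1558]
ee_rot: [3.141, -0.408, -0.759]
force: [-1.6, 2.0, 5.0]
width: 0.0235
```

```bash
python3 chk2.py 14
python3 - <<'E'
import pickle,cv2,numpy as np
f,s,fi,fs=pickle.load(open('wc.pkl','rb'))
cv2.imwrite('pics/vi14.png',cv2.resize(fi['frame'][300:390,380:480,::-1],None,fx=6,fy=6,interpolation=cv2.INTER_CUBIC))
a=cv2.resize(f['frame'][190:370,270:366,::-1],None,fx=3.3,fy=3.3,interpolation=cv2.INTER_CUBIC);cv2.imwrite('pics/h14.png',np.hstack([cv2.imread('pics/h_w5.png'),a]))
cv2.imwrite('pics/full14.png',f['frame'][:,:,::-1])
E
```

```text
26.575 [-0.172  0.161 -0.821  0.753 -0.328  0.297] 0.0235
offset from contact pose, platform axes x,-y,-n mm [0.19 0.18 4.9 ] rot [ 0.0001  0.0003 -0.0001]
F [-2.16  1.82  4.55] Fn [5.63 5.75 4.76 4.85 5.74] 5.34
```

View pics/vi14.png

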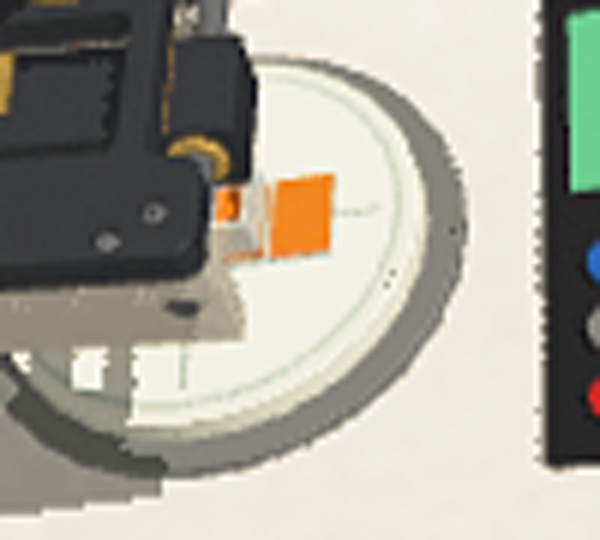

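View pics/h14.png

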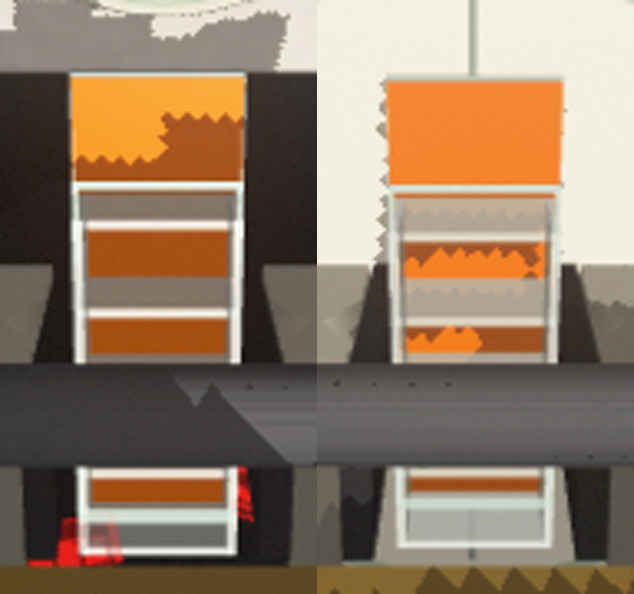

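View pics/full14.png

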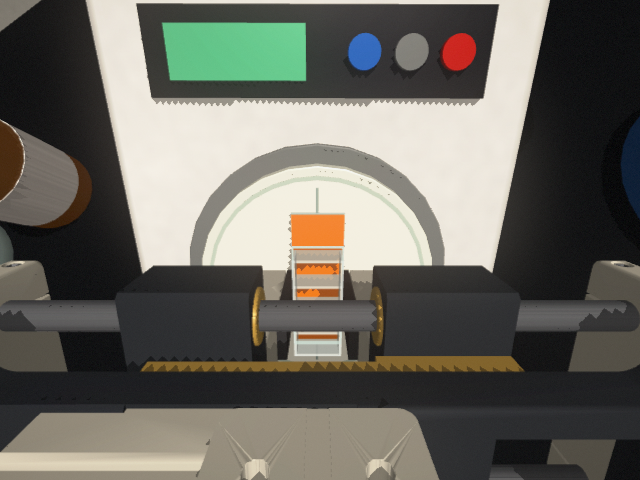

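Run:
```python
from tgt import *
import pickle
f,s,fi,fs=pickle.load(open('wc.pkl','rb'))
cv2.imwrite('pics/z14.png',cv2.resize(f['frame'][165:235,280:356,::-1],None,fx=8,fy=8,interpolation=cv2.INTER_CUBIC))
def onp(F,px,h,s):
    R,t=w2c(F,s);d=R.T@np.linalg.inv(K(F))@np.array([px[0],px[1],1.]);c=-R.T@t
    P=c+d*((n@(C+n*h)-n@c)/(n@d));return np.array([xp@(P-C),yp@(P-C)])*1000
for nm,F,S_,E,sl in [('wrist',f,s,(317.2,188.5),(318,213.2)),('side',fi,None,(380+378/6,300+209/6),(380+332/6,300+216/6))]:
    a=onp(F,E,-.004,S_);b=onp(F,sl,-.002,S_);print(nm,'cross end',a.round(1),'slide end',b.round(1),'gap',(a-b).round(1))
```

```text
wrist cross end [50.9 -1. ] slide end [39.4 -1.4] gap [11.5  0.4]
side cross end [50.9 -0.5] slide end [39.5 -2.6] gap [11.4  2.1]
```

View pics/z14.png

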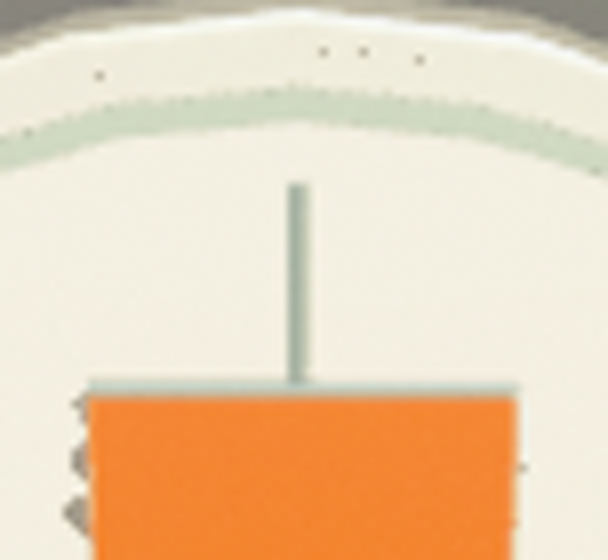

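The slide end sits 11.5 mm from the end of the cross arm (12 expected), with about 0.5 mm lateral offset, so it is centred. I'll do a last look at the whole scene before handing in.

Run:
```python
from tgt import *
fo=[]
for i in range(4):
    f=grab_frame('side');fo.append(get_state()['force']@n)
s=get_state();print(s['t'],np.round(fo,2),s['width'],s['eef_pos']);save(f,'side15.png')
```

```text
27.075 [5.2  5.59 4.93 5.41] 0.024058954681811743 [ 0.53384019 -0.31345025  0.15577873]
```

View pics/side15.png

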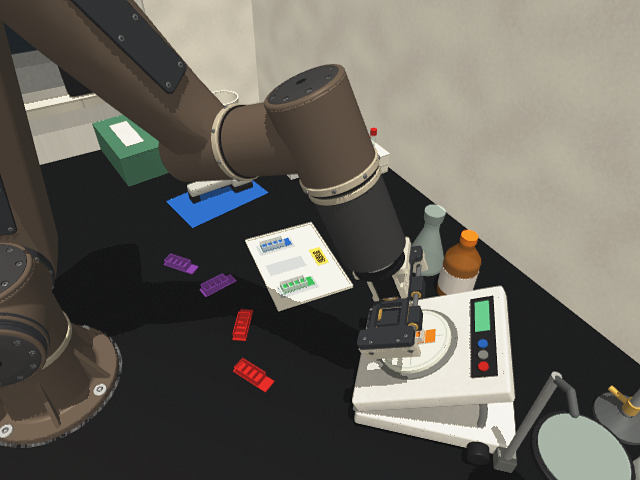

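Everything that can be seen is in place: the scanner is on the mat at (220,188), the blue and green slides are on the tray, and the orange slide is pressed on the platform at (428,338).

```bash
python3 -c "
from station import *
print(job_done(), get_state()['t'])"
```

```text
the job is handed in; nothing more can be done
the job is handed in; nothing more can be done
```

I held the scanner level for a little over 1 s, about 10 cm above the label, then laid it back on its blue mat, window down. I then gripped the orange slide by its chamber and pressed it onto the sloped platform. I handed the job in at about 27 s, still holding it pressed.

- **Joint limit:** holding the slide square in the jaws would have taken joint 4 past its range. I kept the tool about 5° more upright and let the slide pivot in a light grip until it lay flush, then tightened the grip.
- **Press:** the last readings were about 5.3 N along the platform normal, which is roughly 4 mm of the 8 mm travel.
- **Centring and slope:** the slide is within about 1 mm of the centre in the wrist picture. The side camera agrees along the slope but reads about 2 mm off across it, from a coarse estimate. The fitted slope is 28.4°, and the wrist view suggests about 0.4° steeper.
- **Flushness:** this is judged from edge positions in the wrist picture, which match the 5° pivot, and from the steady rise in force. I did not measure it directly. The slide slipped roughly 1 mm up in the jaws during the pivot.
- **Everything else:** the blue and green slides looked undisturbed in the last picture. The arm hid the plates and the tip box there, so I did not check those again at the end.

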